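# Uncap the plug gauges and hang them on the keyhole board

## Robot

A 6-joint arm with a two-finger parallel gripper is mounted at the origin on the work surface. World frame = base frame: x ahead of the robot, y to its left, z up, the work surface at z = 0. Lengths are in m, angles in rad, forces in N, time in s.
With the tool pointing down it reaches from about 0.35 to 0.775 m from the base axis. Payload 7.3 kg.
Tool frame: the origin (TCP) lies on the mounting face of the last link; the fingertips stand 178 mm ahead of it and the grasp point (between the pads) lies 159 mm ahead of it (robot.tcp_to_tips is the distance from the TCP to the fingertips, in m); z points along the fingers, y is the direction in which the jaws open and shut (so a half turn about z gives the same grasp; the last joint's range is limited). The gripper opens to 92 mm and grips with 3 to 60 N. Pads are 19 mm wide; open, the fingers measure 130 mm over their backs; the gripper's body (75 mm by 190 mm) begins 47 mm behind the grasp point.
Start: joints at [-1.403, 0.342, 1.524, -0, 1.275, -0.146], TCP at [0.162, -0.499, 0.405] pointing down, gripper open.
Joint ranges: [-2.53, 2.53], [-0.77, 2.02], [0.04, 2.7], [-1, 4.14], [0.28, 2.66], [-3.11, 3.11]. Speed limits (rad/s): [2.57, 2.57, 3.14, 3.14, 3.14, 3.14].

## Interface

Orientations are given as [roll, pitch, yaw] about the fixed x, y, z axes, in that order (R = Rz(yaw) Ry(pitch) Rx(roll)).
In Python, from cell import robot, viewer gives the robot as it stands.
- The arm moves only by the shell command python3 -m creep 'ROWS' [OPENING] [FORCE]. ROWS is JSON, a list that holds one entry, the list of rows, each a list of 6 numbers: the shift along the world's x, y, z in mm, then the turn, a rotation vector about the world's x, y, z in degrees. A call has 1 to 5 rows; each row shifts and turns the pose as measured when the row begins; what a row does not reach is not made up. A row lasts 1/12 s, in which the tool goes at most 41.7 mm and 7.16 degrees, less where a joint would pass 70% of its speed; a pose out of reach is approached as far as the arm can. A call with a gripper value outside its range is refused whole. OPENING is the closure, from -1 (fully open) to 1 (shut), set as the call begins (- or left out, the last holds). The fingers move at their own pace and stop on an object; FORCE is the grip in N (left out, the last holds). Time passes only in rows, so rows that do not move let the fingers close. It gives the time, the measured TCP pose, the force and the opening at its end, in the units of the state.
- robot.observe(): the state, without advancing time (a new reading comes with each control period).
- viewer.read_camera(name): name is "side" or "top" or "wrist"; returns the picture (384x512x3 uint8, blue, green, red); there is no depth.
- viewer.camera_model(name): a dict with "fx", "fy", "cx", "cy" (pixels), "pose" (4x4, takes a point from camera to world coordinates); the wrist camera has in their place "mount" (4x4, takes a point from camera to tool coordinates, whose origin is the TCP and whose axes are the flange's). Camera axes: x right, y up, looking along -z (the intrinsics and any distortion apply to the point x, -y, -z); pixel columns grow to the right and rows downward; lengths in m; the calibration is good to about 2 mm. A picture is of the moment at which its call begins: read the wrist's pose just before it. camera_model takes no time and is no camera call.
- robot.hand_in(): hands the job in, once; it reports no verdict.
The state is a dict: "time": time; "qpos": joint angles; "qvel": joint speeds; "joint_efforts": joint torques, N m; "tool_pos": TCP position; "tool_rot": TCP orientation; "contact_force": force on the tool from outside, world axes, zero at the start; "torque": the same for the moment, N m; "opening": finger opening in m.
Only numpy, scipy, OpenCV 4.12 (cv2) and the standard library are available. Lean on these libraries where they do the work, as an engineer would, in place of code of your own. Each camera call takes 0.05 s, during which the arm holds its last target. There are 200 camera calls.

## Task

Get the thread gauges ready for the shift: lift the yellow cap off every gauge that still wears one and put it in the grey cap bin, and hang all four gauge hangers on the white board, each with its keyhole over the head of a screw of its own and slid fully down so that it is locked and hangs upright by itself. Any hanger may go on any screw; do not disturb the other tools on the shelf.

Things in the scene. Friction and masses are not known exactly. Their poses are not given: they have to be found in the camera images.
- board: Fixed white upright board 400 wide, 16 thick, 150 tall, standing on the shelf. Origin: centre of its underside; z up, y along its width, x is the normal of its working face, which lies 8 mm from the origin on the +x side (the side away from the robot) and carries four screws 100 mm apart.
- screw1 (a point): Screw 1 of 4 (at board y = -150 mm): dark steel, sticks straight out of the board's face along board +x. Point: on the screw's axis at the board's face, 135 mm above the shelf. Shank 6 diameter, 10 long from the face; then a head 13 diameter, 4 thick. All four screws are alike and start free.
- screw2 (a point): Screw 2 of 4 (at board y = -50 mm): dark steel, sticks straight out of the board's face along board +x. Point: on the screw's axis at the board's face, 135 mm above the shelf. Shank 6 diameter, 10 long from the face; then a head 13 diameter, 4 thick. All four screws are alike and start free.
- screw3 (a point): Screw 3 of 4 (at board y = 50 mm): dark steel, sticks straight out of the board's face along board +x. Point: on the screw's axis at the board's face, 135 mm above the shelf. Shank 6 diameter, 10 long from the face; then a head 13 diameter, 4 thick. All four screws are alike and start free.
- screw4 (a point): Screw 4 of 4 (at board y = 150 mm): dark steel, sticks straight out of the board's face along board +x. Point: on the screw's axis at the board's face, 135 mm above the shelf. Shank 6 diameter, 10 long from the face; then a head 13 diameter, 4 thick. All four screws are alike and start free.
- hanger_a: Loose blue gauge hanger, 350 g, standing. Origin: centre of underside, z up. Foot 60 x 60 x 6. Back plate at x -30 to -25 mm, 60 wide (y), 90 tall; its back (-x) goes to the board. Keyhole through it at y 0: octagonal entry hole 22 across, centred 55 up; from it a slot 9 wide runs UP to 77. Put over a screw head it slides 19 down until the slot's top rests on the shank (underside 61 above shelf).
- hanger_a_plug (a point): Middle of the top of hanger_a's plug gauge, 93 mm above the hanger's underside, at its x = 12, y = 0; axes as the hanger's. The gauge: a round part 33 diameter on the foot, a flange 42 diameter with its top 52 above the underside, and above that the chrome plug, the part to grip once uncapped: 22 (x) by 16 mm over its two flats (y), 41 tall.
- hanger_b: Loose green gauge hanger, 350 g, standing. Origin: centre of underside, z up. Foot 60 x 60 x 6. Back plate at x -30 to -25 mm, 60 wide (y), 90 tall; its back (-x) goes to the board. Keyhole through it at y 0: octagonal entry hole 22 across, centred 55 up; from it a slot 9 wide runs UP to 77. Put over a screw head it slides 19 down until the slot's top rests on the shank (underside 61 above shelf).
- hanger_b_plug (a point): Middle of the top of hanger_b's plug gauge, 93 mm above the hanger's underside, at its x = 12, y = 0; axes as the hanger's. The gauge: a round part 33 diameter on the foot, a flange 42 diameter with its top 52 above the underside, and above that the chrome plug, the part to grip once uncapped: 22 (x) by 16 mm over its two flats (y), 41 tall.
- hanger_c: Loose red gauge hanger, 350 g, standing. Origin: centre of underside, z up. Foot 60 x 60 x 6. Back plate at x -30 to -25 mm, 60 wide (y), 90 tall; its back (-x) goes to the board. Keyhole through it at y 0: octagonal entry hole 22 across, centred 55 up; from it a slot 9 wide runs UP to 77. Put over a screw head it slides 19 down until the slot's top rests on the shank (underside 61 above shelf).
- hanger_c_plug (a point): Middle of the top of hanger_c's plug gauge, 93 mm above the hanger's underside, at its x = 12, y = 0; axes as the hanger's. The gauge: a round part 33 diameter on the foot, a flange 42 diameter with its top 52 above the underside, and above that the chrome plug, the part to grip once uncapped: 22 (x) by 16 mm over its two flats (y), 41 tall.
- hanger_d: Loose orange gauge hanger, 350 g, standing. Origin: centre of underside, z up. Foot 60 x 60 x 6. Back plate at x -30 to -25 mm, 60 wide (y), 90 tall; its back (-x) goes to the board. Keyhole through it at y 0: octagonal entry hole 22 across, centred 55 up; from it a slot 9 wide runs UP to 77. Put over a screw head it slides 19 down until the slot's top rests on the shank (underside 61 above shelf).
- hanger_d_plug (a point): Middle of the top of hanger_d's plug gauge, 93 mm above the hanger's underside, at its x = 12, y = 0; axes as the hanger's. The gauge: a round part 33 diameter on the foot, a flange 42 diameter with its top 52 above the underside, and above that the chrome plug, the part to grip once uncapped: 22 (x) by 16 mm over its two flats (y), 41 tall.
- cap_a: Loose yellow plastic cap (may be absent), 40 diameter, 46 tall, open below, wall 4, 30 g; starts mouth down over the plug of hanger_a, its rim resting on the flange, and lifts straight off (more than 42 mm). Origin: centre of its open rim, z towards the closed top.
- cap_b: Loose yellow plastic cap (may be absent), 40 diameter, 46 tall, open below, wall 4, 30 g; starts mouth down over the plug of hanger_b, its rim resting on the flange, and lifts straight off (more than 42 mm). Origin: centre of its open rim, z towards the closed top.
- cap_c: Loose yellow plastic cap (may be absent), 40 diameter, 46 tall, open below, wall 4, 30 g; starts mouth down over the plug of hanger_c, its rim resting on the flange, and lifts straight off (more than 42 mm). Origin: centre of its open rim, z towards the closed top.
- cap_d: Loose yellow plastic cap (may be absent), 40 diameter, 46 tall, open below, wall 4, 30 g; starts mouth down over the plug of hanger_d, its rim resting on the flange, and lifts straight off (more than 42 mm). Origin: centre of its open rim, z towards the closed top.
- cap_bin: Fixed open grey bin for the caps, outside 220 (x) x 110 (y) x 35 tall, wall and floor 4. Origin: centre of its underside.
- ring_gauge: Bystander, leave where it is: blued ring gauge, 54 outside diameter, 20 tall. Origin: centre of its underside.
- dial_indicator: Bystander, leave where it is: dial indicator lying on its back, 56 diameter, 19 thick, with a stem. Origin: centre of its underside.
- steel_rule: Bystander, leave where it is: stainless steel rule, 300 (y) x 25 (x) x 4. Origin: centre of its underside.
- oil_bottle: Bystander, leave where it is: white oil bottle, 50 diameter, 130 tall. Origin: centre of its underside.
There are look-alikes about, which are no part of the job. Leave any purple look-alike of the hanger_a alone. Leave any purple or red look-alike of the cap_d alone.

How it is judged:
By the outcome, as a careful person would: the job done as asked, in the order asked, and still so for the second after the job is handed in, with the robot touching nothing.
Of cap_a, cap_b, cap_c, cap_d only 2 to 4 are there at a start; the rules pass over those that are not, and their reading is None.
At some moment in a run one of hanger_a, hanger_b, hanger_c, hanger_d may be knocked a few centimetres aside while the robot is not near it.
It also fails if it takes over 210 s, if anything falls off the work surface, if the arm or the gripper's body presses on something with over 40 N, if the wrist force passes 120 N, or if a joint passes its speed limit or range.

## Working session

There is one attempt and no reset: what is moved stays moved. The work goes in short steps, Python scripts to look and compute and a shell command to move; the robot and the scene stay as the last step left them, time stands still between calls to the robot, and variables do not carry over. Pictures are saved under pics/ and viewed, about 12 in all and at most 16, crops included, and the job is handed in when it is done.

```bash
ls; mkdir -p pics
python3 - <<'E'
from cell import robot, viewer
import cv2,numpy as np
np.set_printoptions(precision=4,suppress=True)
print(robot.observe())
for n in("side","top","wrist"):
    print(n,viewer.camera_model(n))
    cv2.imwrite(f"pics/{n}0.png",viewer.read_camera(n))
E
```

```text
pics
{'time': 0.0, 'qpos': array([-1.403 ,  0.3427,  1.525 , -0.    ,  1.2754, -0.146 ]), 'qvel': array([-0.0008,  0.0022, -0.0014, -0.0012, -0.0005, -0.0012]), 'joint_efforts': array([ -0.0015, -43.1247, -24.422 ,   0.0716,   0.056 ,  -0.0001]), 'tool_pos': array([ 0.162 , -0.4992,  0.404 ]), 'tool_rot': array([-3.1401, -0.0002,  0.3138]), 'contact_force': array([-0.1322, -1.0404,  0.4463]), 'torque': array([-0.032 ,  0.0021, -0.0424]), 'opening': 0.09167478400187275}
side {'fx': 454.9559763473657, 'fy': 454.9559763473657, 'cx': 258.8396714066008, 'cy': 195.87819415587745, 'pose': array([[-0.8651,  0.3121, -0.3927,  0.0283],
       [-0.5014, -0.5566,  0.6624,  0.9897],
       [-0.0118,  0.77  ,  0.638 ,  0.9541],
       [ 0.    ,  0.    ,  0.    ,  1.    ]])}
top {'fx': 405.62780056382695, 'fy': 405.62780056382695, 'cx': 258.6203155014208, 'cy': 188.43584150007044, 'pose': array([[-0.0256,  0.9947, -0.0992,  0.4333],
       [-0.9997, -0.0258, -0.001 ,  0.0693],
       [-0.0036,  0.0991,  0.9951,  1.3167],
       [ 0.    ,  0.    ,  0.    ,  1.    ]])}
wrist {'fx': 337.2187350261167, 'fy': 337.2187350261167, 'cx': 256.62942937125166, 'cy': 185.2605698087704, 'mount': array([[ 0.0003,  0.9615,  0.2747,  0.0731],
       [ 1.    , -0.0001, -0.0006, -0.0005],
       [-0.0005,  0.2747, -0.9615,  0.0199],
       [ 0.    ,  0.    ,  0.    ,  1.    ]])}
```

View pics/side0.png

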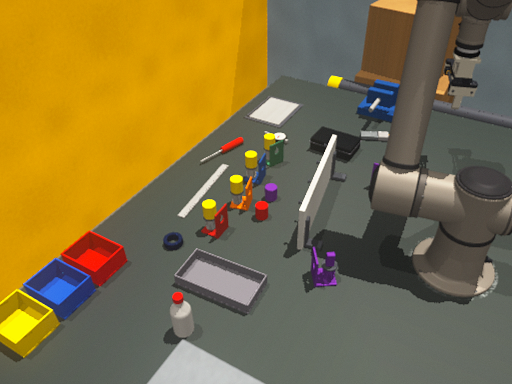

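View pics/top0.png

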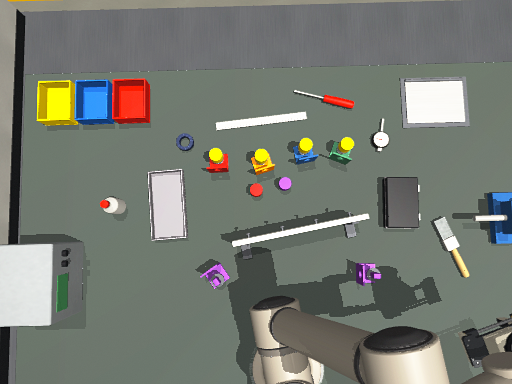

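The side and top views show all four hangers capped. In the top view the caps are at red (216,155), orange (262,155), blue (306,145) and green (347,144). The board's top edge runs (233,243) to (368,216) and the bin is centred near (168,205). The decoys are the loose red and purple caps at (256,190) and (285,184) and the purple hangers at (214,275) and (368,273). I'll triangulate these roughly first.

```bash
cat > h.py <<'E'
from cell import robot, viewer
import cv2,numpy as np
from scipy.spatial.transform import Rotation as Ro
np.set_printoptions(precision=4,suppress=True)
def T(o):
    M=np.eye(4);M[:3,:3]=Ro.from_euler('xyz',o["tool_rot"]).as_matrix();M[:3,3]=o["tool_pos"];return M
def cam(n,o=None):
    m=viewer.camera_model(n);P=m["pose"] if n!="wrist" else T(o or robot.observe())@m["mount"];return m,P
def ray(n,p,mp=None):
    m,P=mp or cam(n);d=np.array([(p[0]-m["cx"])/m["fx"],-(p[1]-m["cy"])/m["fy"],-1.])
    return P[:3,3],P[:3,:3]@d/np.linalg.norm(d)
def tri(rs):
    A=0;b=0
    for c,d in rs:
        Q=np.eye(3)-np.outer(d,d);A=A+Q;b=b+Q@c
    x=np.linalg.solve(A,b);return x,max(np.linalg.norm((np.eye(3)-np.outer(d,d))@(x-c)) for c,d in rs)
def atz(r,z): c,d=r;return c+d*(z-c[2])/d[2]
def proj(n,X,mp=None):
    m,P=mp or cam(n);q=P[:3,:3].T@(np.asarray(X)-P[:3,3]);return np.array([m["cx"]+m["fx"]*q[0]/-q[2],m["cy"]-m["fy"]*q[1]/-q[2]])
def go(X,yaw):  # world mm/deg shift of TCP with tool down
    o=robot.observe();R=Ro.from_euler('xyz',o["tool_rot"])
    G=Ro.from_euler('xyz',[np.pi,0,yaw]);return np.r_[(np.asarray(X)-o["tool_pos"])*1000,np.degrees((G*R.inv()).as_rotvec())]
E
python3 - <<'E'
from h import *
for k,t,s in [("red",(216,155),(209,205)),("or",(262,155),(236,181)),("bl",(306,145),(251,155)),("gr",(347,144),(270,138)),("bdR",(368,216),(335,140)),("bdL",(234,243),(301,213)),]:
    print(k,*tri([ray("top",t),ray("side",s)]))
for p in [(150,172),(182,170),(187,238),(153,240)]: print(atz(ray("top",p),.035))
for p in [(195,253),(266,285),(247,307),(176,278)]: print(atz(ray("side",p),.035))
im=np.hstack([cv2.resize(cv2.imread("pics/top0.png")[125:285,200:400],None,fx=3,fy=3,interpolation=2)]);cv2.imwrite("pics/t1.png",im)
E
```

```text
red [0.6636 0.1995 0.0905] 0.0019114445533189152
or [0.6607 0.0583 0.0845] 0.00155840980039238
bl [ 0.6868 -0.0773  0.0924] 0.0016377398429520934
gr [ 0.6862 -0.2042  0.0889] 0.00043438302430421895
bdR [ 0.4627 -0.2474  0.126 ] 0.00010186958525286333
bdL [0.3957 0.1462 0.1355] 0.0012374200466850377
[0.6228 0.4159 0.035 ]
[0.6265 0.3137 0.035 ]
[0.4106 0.2994 0.035 ]
[0.4071 0.4062 0.035 ]
[0.6237 0.335  0.035 ]
[0.3986 0.3359 0.035 ]
[0.4056 0.4182 0.035 ]
[0.6141 0.4314 0.035 ]
```

View pics/t1.png

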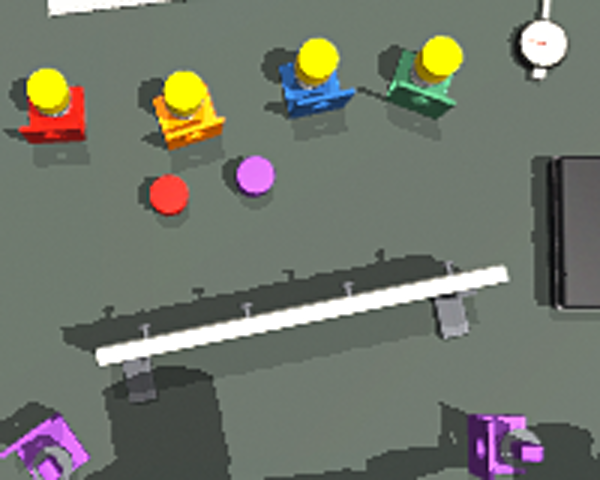

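All four caps triangulate to about 0.09 m high (expected 0.098) and the board yaw is about 9.7°. Next is a closer look with the wrist camera over the hangers.

```bash
python3 -m creep '[[[32,25,0,0,0,-6],[32,25,0,0,0,-6],[32,25,0,0,0,-6],[32,25,0,0,0,0],[32,25,0,0,0,0]]]' -1 20
python3 -m creep '[[[32,25,0,0,0,0],[32,25,0,0,0,0],[32,25,0,0,0,0],[32,25,0,0,0,0],[32,25,0,0,0,0]]]'
python3 -m creep '[[[32,25,0,0,0,0],[32,25,0,0,0,0],[32,25,0,0,0,0],[32,25,0,0,0,0],[0,0,0,0,0,0]]]'
cat > snap.py <<'E'
import sys,pickle
from h import *
o=robot.observe();im=viewer.read_camera("wrist");cv2.imwrite(f"pics/{sys.argv[1]}.png",im)
pickle.dump((cam("wrist",o)),open(f"pics/{sys.argv[1]}.pkl","wb"));print(o["time"],o["tool_pos"],np.degrees(o["tool_rot"]))
E
python3 snap.py w1
```

```text
time: 0.57
tool_pos: [0.3196, -0.3752, 0.4021]
tool_rot: [-3.14, 0.003, -0.024]
contact_force: [0.3, -0.2, 0.4]
opening: 0.092
time: 0.98
tool_pos: [0.4826, -0.2446, 0.4016]
tool_rot: [-3.139, 0.004, -0.025]
contact_force: [0.1, -1.4, 0.5]
opening: 0.0915
time: 1.4
tool_pos: [0.6163, -0.1353, 0.3993]
tool_rot: [-3.136, 0.005, -0.019]
contact_force: [-1.5, -0.1, -0.7]
opening: 0.0921
1.4 [ 0.6163 -0.1353  0.3993] [-179.6821    0.2923   -1.1093]
```

```bash
python3 -m creep '[[[0,40,0,0,0,0],[0,40,0,0,0,0],[0,40,0,0,0,0],[0,40,0,0,0,0],[0,30,0,0,0,0]]]'
python3 -m creep '[[[0,30,0,0,0,1],[0,0,0,0,0,0]]]'
python3 snap.py w2; python3 -c "
import cv2,numpy as np
cv2.imwrite('pics/w12.png',np.vstack([cv2.imread('pics/w1.png')[:300],cv2.imread('pics/w2.png')[:300]]))"
```

```text
time: 1.87
tool_pos: [0.6125, 0.0477, 0.396]
tool_rot: [-3.141, 0.013, -0.033]
contact_force: [0.8, -0.9, 0.9]
opening: 0.0916
time: 2.03
tool_pos: [0.6107, 0.0824, 0.3958]
tool_rot: [-3.14, 0.015, -0.012]
contact_force: [0.1, -1.1, -0.9]
opening: 0.0922
2.0333 [0.6107 0.0824 0.3958] [-179.8981    0.8554   -0.664 ]
```

View pics/w12.png

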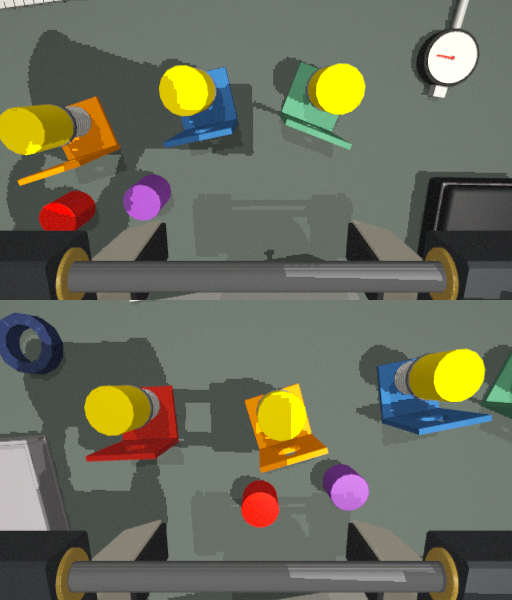

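Wrist views w1 and w2 show the caps clearly. In w1 the yellow tops are orange-hanger (15,130), blue (187,90) and green (337,88). In w2 they are red (105,410), orange (282,412) and blue (455,372), in stacked rows. The loose red and purple caps sit at (260,503) and (347,487), off the hangers. I'll fit the model silhouettes for pose.

```bash
cat > fit.py <<'E'
import pickle,sys
from h import *
from scipy.optimize import minimize
C={"a":("blue",(100,130)),"b":("green",(50,88)),"c":("red",(0,7)),"d":("orange",(9,20)),"y":("yellow",(26,34))}
th=np.linspace(0,2*np.pi,28)
def cyl(r,z0,z1): return np.array([[12+r*np.cos(t),r*np.sin(t),z] for z in(z0,z1) for t in th])
def box(x,y,z): return np.array([[a,b,c] for a in x for b in y for c in z],float)
GA=[cyl(16.5,6,47),cyl(21,47,52)]; CAP=cyl(20,52,98); PLUG=box((1,23),(-8,8),(52,93))
PARTS=[box((-30,30),(-30,30),(0,6)),box((-30,-25),(-30,30),(0,90))]
def load(v):
    if v in("top","side"): return viewer.read_camera(v),cam(v)
    return cv2.imread(f"pics/{v}.png"),pickle.load(open(f"pics/{v}.pkl","rb"))
def mask(im,k):
    h=cv2.cvtColor(im,cv2.COLOR_BGR2HSV);lo,hi=C[k][1]
    m=cv2.inRange(h,(lo,130,50),(hi,255,255))
    if k=="c": m|=cv2.inRange(h,(173,130,50),(179,255,255))
    return m
def fill(I,P,mp,v):
    m,M=mp;q=(P/1000-M[:3,3])@M[:3,:3];u=np.stack([m["cx"]+m["fx"]*q[:,0]/-q[:,2],m["cy"]-m["fy"]*q[:,1]/-q[:,2]],1)
    h=cv2.convexHull(u.astype(np.float32))[:,0];cv2.fillConvexPoly(I,np.round(h*16).astype(np.int32),v,cv2.LINE_AA,4)
def W(P,p):
    c,s=np.cos(p[3]),np.sin(p[3]);return P@np.array([[c,s,0],[-s,c,0],[0,0,1]])+p[:3]
def render(p,mp,capped):
    I=np.zeros((384,512),np.uint8);Y=I.copy()
    for b in PARTS: fill(I,W(b,p),mp,255)
    hole=W(box((-27.5,-27.5),(0,0),(55,55)),p)
    for b in GA+[CAP if capped else PLUG]: fill(I,W(b,p),mp,0)
    if capped: fill(Y,W(CAP,p),mp,255)
    return I,Y
def fit(k,views,p0,capped=True,fz=False):
    D=[]
    for im,mp in views:
        u=proj("wrist",[(p0[0])/1000,(p0[1])/1000,(p0[2]+50)/1000],mp)
        f=mp[0]["fx"]/np.linalg.norm(mp[1][:3,3]-np.array(p0[:3])/1000)/1000
        roi=np.zeros((384,512),np.uint8);cv2.circle(roi,tuple(int(x) for x in u),int(85*f),255,-1)
        roi[225:]*=(1 if mp[0]["fx"]>340 else 0)
        D.append((cv2.GaussianBlur(mask(im,k)&roi,(0,0),1.2)/255.,cv2.GaussianBlur(mask(im,"y")&roi,(0,0),1.2)/255.,roi,mp))
    def cost(d):
        p=np.array(p0,float);p[:2]+=d[:2]*10;p[3]+=d[2]*.3
        if fz:p[2]+=d[3]*10
        e=0
        for h,y,roi,mp in D:
            I,Y=render(p,mp,capped);g=lambda A:cv2.GaussianBlur(A&roi,(0,0),1.2)/255.
            n=h.sum()+y.sum()+1;e+=((g(I)-h)**2).sum()/n+(((g(Y)-y)**2).sum()/n if capped else 0)
        return e/len(D)
    best=min((minimize(cost,[0,0,s]+([0] if fz else []),method="Nelder-Mead",options=dict(initial_simplex=None,xatol=.005,fatol=1e-5,maxiter=400)) for s in(-1,-.01,1)),key=lambda r:r.fun)
    d=best.x;p=np.array(p0,float);p[:2]+=d[:2]*10;p[3]+=d[2]*.3
    if fz:p[2]+=d[3]*10
    return p,best.fun
def show(p):
    q=W(np.array([[12,0,93.]]),p)[0];return "org %s yaw %.1f plug %s"%(np.round(p[:3],1),np.degrees(p[3]),np.round(q,1))
E
python3 - <<'E'
from fit import *
w1,w2,t,s=[load(v) for v in("w1","w2","top","side")]
for k,p0,vs in [("a",(675,-77,0,.1),[w1,w2]),("b",(675,-204,0,-.3),[w1,t,s]),("c",(655,198,0,0),[w2,t,s]),("d",(650,58,0,.3),[w1,w2])]:
    for V,n in((vs,"all"),([t,s],"fix")):
        p,f=fit(k,V,p0,fz=True);print(k,n,show(p),round(f,3))
E
```

```text
a all org [676.2 -77.1  -0.4] yaw 8.9 plug [688.1 -75.3  92.6] 0.033
a fix org [675. -77.   0.] yaw 27.3 plug [685.7 -71.5  93. ] 0.742
b all org [ 675. -204.   -0.] yaw 27.4 plug [ 685.6 -198.5   93. ] 1.754
b fix org [ 675. -204.   -0.] yaw 27.2 plug [ 685.7 -198.5   93. ] 2.005
c all org [655. 198.   0.] yaw 5.4 plug [667.  199.2  93. ] 0.765
c fix org [655. 198.   0.] yaw 6.5 plug [666.9 199.4  93. ] 1.067
d all org [650.  58.   0.] yaw 17.8 plug [661.4  61.7  93. ] 0.209
d fix org [650.  58.   0.] yaw 20.1 plug [661.3  62.1  93. ] 3.298
```

```bash
python3 - <<'E'
s=open("fit.py").read()
s=s.replace("""minimize(cost,[0,0,s]+([0] if fz else []),""","""minimize(cost,S0(s,fz)[0],""").replace("initial_simplex=None","initial_simplex=S0(s,fz)").replace("def fit(","""def S0(s,fz):
    x=np.array([0,0,s]+([0] if fz else []),float);return np.vstack([x,x+np.eye(len(x))*.6])
def fit(""")
open("fit.py","w").write(s)
E
python3 - <<'E'
from fit import *
w1,w2,t,s=[load(v) for v in("w1","w2","top","side")]
for k,p0,vs in [("a",(675,-77,0,.1),[w1,w2]),("b",(675,-204,0,-.3),[w1]),("c",(655,198,0,0),[w2]),("d",(650,58,0,.3),[w1,w2])]:
    for V,n in((vs,"all"),([t,s],"fix")):
        p,f=fit(k,V,p0,fz=True);print(k,n,show(p),round(f,3))
E
```

```text
a all org [675.9 -77.9  -0. ] yaw 10.4 plug [687.7 -75.8  93. ] 0.025
a fix org [679.3 -81.9   5.8] yaw 29.7 plug [689.7 -76.   98.8] 0.588
b all org [ 676.6 -204.3  -39.3] yaw -36.4 plug [ 686.2 -211.4   53.7] 0.756
b fix org [ 680.5 -209.8    3.5] yaw 27.4 plug [ 691.2 -204.3   96.5] 1.874
c all org [650.8 204.7  -8.2] yaw 2.8 plug [662.8 205.3  84.8] 0.008
c fix org [654.3 202.8   3. ] yaw 6.0 plug [666.2 204.   96. ] 0.838
d all org [646.5  59.1  -0.2] yaw 16.8 plug [658.   62.6  92.8] 0.091
d fix org [647.   59.8   0. ] yaw 22.7 plug [658.1  64.5  93. ] 3.639
```

Run:
```python
from fit import *
for v,ps in (("w1",[(290,115),(310,120),(320,132),(90,120),(40,175),(225,90)]),("w2",[(165,100),(260,125)]),("top",[(340,154),(262,170),(218,168),(305,157),(347,144)]),("side",[(278,155),(248,195),(221,225),(270,142)])):
    im,mp=load(v);h=cv2.cvtColor(im,cv2.COLOR_BGR2HSV)
    print(v,[h[y,x].tolist() for x,y in ps],[mask(im,k).sum()//255 for k in "abcdy"])
```

```text
w1 [[72, 112, 160], [73, 104, 187], [74, 103, 191], [21, 17, 106], [22, 255, 255], [106, 162, 143]] [np.uint64(2308), np.uint64(0), np.uint64(1742), np.uint64(3070), np.uint64(7305)]
w2 [[2, 219, 182], [27, 255, 225]] [np.uint64(3929), np.uint64(2), np.uint64(4306), np.uint64(2580), np.uint64(7698)]
top [[73, 125, 137], [100, 4, 183], [128, 11, 90], [107, 182, 217], [30, 255, 255]] [np.uint64(2857), np.uint64(321), np.uint64(2198), np.uint64(105), np.uint64(1289)]
side [[60, 80, 70], [12, 237, 183], [2, 186, 93], [24, 235, 166]] [np.uint64(2204), np.uint64(0), np.uint64(2884), np.uint64(5404), np.uint64(1239)]
```

```bash
sed -i 's/(9,20)/(8,22)/; s/(26,34)/(24,34)/; s/(lo,130,50)/(lo,75 if k=="b" else 130,50)/' fit.py
python3 - <<'E'
from fit import *
w1,w2,t,s=[load(v) for v in("w1","w2","top","side")]
for k,p0,vs in [("b",(675,-204,0,-.3),[w1]),("c",(655,198,0,0),[w2]),("d",(650,58,0,.3),[w1,w2])]:
    for V,n in((vs,"all"),(vs+[t,s],"+fix")):
        p,f=fit(k,V,p0,fz=True);print(k,n,show(p),round(f,3))
im,_=t
print(len(im))
E
```

```text
b all org [ 675.  -198.6   -6.6] yaw -22.7 plug [ 686.  -203.2   86.4] 0.005
b +fix org [ 676.2 -196.8    3.9] yaw -23.0 plug [ 687.2 -201.5   96.9] 0.162
c all org [651.  204.2  -7.5] yaw 2.9 plug [663.  204.8  85.5] 0.005
c +fix org [652.8 201.7   2.2] yaw 3.1 plug [664.8 202.3  95.2] 0.296
d all org [646.6  58.9   0.5] yaw 16.4 plug [658.1  62.3  93.5] 0.082
d +fix org [646.4  59.    0.4] yaw 17.2 plug [657.9  62.6  93.4] 1.852
384
```

Fits agree with the known geometry: z is about 0 wherever two wrist views are used, and plug tops come out near 93 mm. I chose the yellow caps sitting on the blue, green, red and orange hangers. I'll start with the red hanger's cap.

```bash
python3 -m creep '[[[18,40,0,0,0,0],[18,40,0,0,0,0],[18,40,0,0,0,0],[0,0,0,0,0,0]]]' -1 20
python3 - <<'E'
from h import *
print(go([.664,.203,.247],0))
E
```

```text
time: 2.82
tool_pos: [0.6665, 0.1932, 0.3955]
tool_rot: [3.141, 0.016, -0.029]
contact_force: [-0.0, -0.2, -0.9]
opening: 0.0917
[  -2.5497    9.7762 -148.4893    0.0385   -0.9101    1.6806]
```

```bash
python3 -m creep '[[[-2,10,-38,0,-0.9,1.7],[0,0,-38,0,0,0],[0,0,-38,0,0,0],[0,0,-35,0,0,0],[0,0,0,0,0,0]]]' -1 20
python3 -m creep '[[[0,0,0,0,0,0],[0,0,0,0,0,0],[0,0,0,0,0,0],[0,0,0,0,0,0],[0,0,0,0,0,0]]]' 1 20
python3 - <<'E'
from h import *
print(go([.664,.203,.247],0))
E
```

```text
time: 3.23
tool_pos: [0.6651, 0.2044, 0.2441]
tool_rot: [-3.141, -0.009, 0.004]
contact_force: [-0.9, -0.9, -0.9]
opening: 0.0914
time: 3.65
tool_pos: [0.6674, 0.203, 0.2512]
tool_rot: [-3.139, -0.017, 0.001]
contact_force: [-0.6, 0.2, -0.3]
opening: 0.0631
[-3.447   0.0245 -4.1832 -0.1211  0.9823 -0.0811]
```

```bash
python3 -m creep '[[[0,0,-3,0,0,0],[0,0,0,0,0,0],[0,0,0,0,0,0],[0,0,0,0,0,0],[0,0,0,0,0,0]]]' 1 20
python3 -m creep '[[[0,0,30,0,0,0],[0,0,30,0,0,0],[0,0,0,0,0,0]]]'
```

```text
time: 4.07
tool_pos: [0.6684, 0.203, 0.2532]
tool_rot: [-3.138, -0.025, 0.001]
contact_force: [-0.8, -0.0, -0.9]
opening: 0.0391
time: 4.32
tool_pos: [0.6678, 0.2028, 0.3122]
tool_rot: [-3.139, -0.02, 0.001]
contact_force: [0.7, 0.3, 1.3]
opening: 0.0392
```

```bash
python3 -m creep '[[[-10,20,20,0,0,0],[-17,36,0,0,0,0],[-17,36,0,0,0,0],[-17,36,0,0,0,0],[-17,36,0,0,0,0]]]'
python3 snap.py b1
python3 - <<'E'
from h import *
print(go([.591,.367,.225],0))
E
```

```text
time: 4.73
tool_pos: [0.5912, 0.3625, 0.3333]
tool_rot: [-3.141, -0.024, -0.014]
contact_force: [1.2, -0.1, -0.5]
opening: 0.0393
4.7333 [0.5912 0.3625 0.3333] [-179.9593   -1.3552   -0.7753]
[   3.95     -2.7565 -108.3343   -0.2673    1.2366    0.4092]
```

View pics/b1.png

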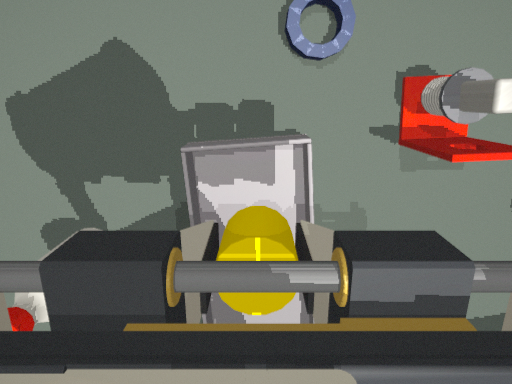

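The held yellow cap (258,255) is over the bin, whose far corners are at (184,150) and (311,138). The red hanger's plug is bare. I'll convert the bin corners to positions.

```bash
python3 - <<'E'
from fit import *
_,mp=load("b1")
for p in((184,150),(311,138)): print(atz(ray("wrist",p,mp),.035))
E
python3 -m creep '[[[4,2,-36,0,1.2,0.4],[0,0,-36,0,0,0],[0,0,-32,0,0,0],[0,0,0,0,0,0]]]'
```

```text
[0.6231 0.4231 0.035 ]
[0.6317 0.3172 0.035 ]
time: 5.12
tool_pos: [0.5868, 0.3781, 0.228]
tool_rot: [-3.133, -0.005, 0.011]
contact_force: [-0.3, -1.3, -1.8]
opening: 0.0388
```

```bash
python3 -m creep '[[[2,-9,-5,0,0,0],[0,0,0,0,0,0],[0,0,0,0,0,0],[0,0,0,0,0,0],[0,0,0,0,0,0]]]' 0 20
python3 -m creep '[[[0,-10,36,0,0,0],[0,-36,22,0,0,0],[8,-40,0,0,0,0],[8,-40,0,0,0,0],[8,-40,0,0,0,0]]]' -1
python3 -m creep '[[[8,-40,0,0,0,0],[8,-40,0,0,0,0],[8,-40,0,0,0,0],[10,-10,0,0,0,0],[0,0,0,0,0,0]]]'
python3 - <<'E'
from h import *
print(go([.658,.0625,.250],0))
E
```

```text
time: 5.53
tool_pos: [0.591, 0.3673, 0.2272]
tool_rot: [-3.132, -0.01, 0.009]
contact_force: [0.1, -0.6, -0.6]
opening: 0.0459
time: 5.95
tool_pos: [0.6136, 0.2042, 0.2947]
tool_rot: [-3.126, -0.023, 0.021]
contact_force: [1.4, 0.8, -0.0]
opening: 0.0747
time: 6.37
tool_pos: [0.6498, 0.0614, 0.3051]
tool_rot: [-3.128, -0.041, 0.013]
contact_force: [0.2, 0.7, 0.8]
opening: 0.0917
[  8.2075   1.068  -55.1437  -0.7709   2.3439  -0.7669]
```

```bash
python3 snap.py o1
python3 - <<'E'
from fit import *
p,f=fit("d",[load("o1"),load("top"),load("side")],(646.5,59,0,.29));print(show(p),f)
E
python3 -m creep '[[[8,1,-28,-0.7,2.3,-0.7],[0,0,-27,0,0,0],[0,0,0,0,0,0]]]' 1 20
python3 -m creep '[[[0,0,0,0,0,0],[0,0,0,0,0,0],[0,0,0,0,0,0],[0,0,0,0,0,0],[0,0,0,0,0,0]]]'
```

```text
6.3667 [0.6498 0.0614 0.3051] [-179.2443   -2.349     0.7516]
org [646.5  59.    0. ] yaw 16.5 plug [658.   62.4  93. ] 0.2957706953155655
time: 6.77
tool_pos: [0.6552, 0.072, 0.2511]
tool_rot: [-3.139, -0.001, 0.01]
contact_force: [-1.2, 0.0, -1.5]
opening: 0.0761
time: 7.18
tool_pos: [0.6546, 0.0768, 0.2557]
tool_rot: [-3.139, -0.005, 0.017]
contact_force: [0.0, -1.3, 0.4]
opening: 0.0433
```

```bash
python3 -m creep '[[[0,0,-4,0,0,0],[0,0,0,0,0,0]]]' 1 20
python3 snap.py o2
python3 -m creep '[[[0,0,35,0,0,0],[0,0,35,0,0,0],[0,0,10,0,0,0],[0,0,0,0,0,0]]]'
```

```text
time: 7.35
tool_pos: [0.6557, 0.0758, 0.256]
tool_rot: [3.141, -0.013, 0.018]
contact_force: [-1.0, -1.4, -0.9]
opening: 0.0402
7.35 [0.6557 0.0758 0.256 ] [179.9832  -0.7318   1.0047]
time: 7.73
tool_pos: [0.6548, 0.0761, 0.3374]
tool_rot: [-3.139, -0.01, 0.016]
contact_force: [0.4, -0.2, -0.3]
opening: 0.0403
```

View pics/o2.png

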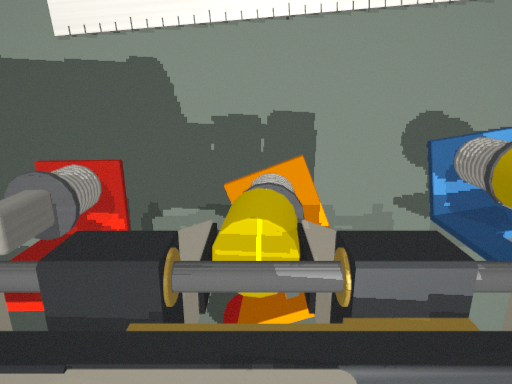

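The gripper holds the orange hanger's cap (258,225). Red's plug is bare at left and the loose red cap is partly visible below the orange plate. On to the bin.

```bash
python3 -m creep '[[[-14,36,0,0,0,0],[-14,36,0,0,0,0],[-14,36,0,0,0,0],[-14,36,0,0,0,0],[-14,36,0,0,0,0]]]'
python3 -m creep '[[[-14,36,0,0,0,0],[-14,36,0,0,0,0],[-14,30,0,0,0,0],[0,0,0,0,0,0]]]'
python3 - <<'E'
from h import *
print(go([.538,.363,.228],0))
E
```

```text
time: 8.15
tool_pos: [0.584, 0.2535, 0.3322]
tool_rot: [-3.14, -0.008, 0.002]
contact_force: [1.4, 0.0, -0.9]
opening: 0.0399
time: 8.48
tool_pos: [0.5345, 0.3662, 0.3251]
tool_rot: [-3.14, 0.001, 0.008]
contact_force: [-0.9, 0.0, -0.7]
opening: 0.0403
[  3.5122  -3.1843 -97.09    -0.1044  -0.0835  -0.4305]
```

```bash
python3 -m creep '[[[3,-3,-36,0,0,0],[0,0,-36,0,0,0],[0,0,-22,0,0,0],[0,0,0,0,0,0]]]'
python3 - <<'E'
from h import *
print(go([.538,.363,.228],0))
E
```

```text
time: 8.82
tool_pos: [0.5336, 0.3662, 0.2245]
tool_rot: [-3.139, 0.003, 0.015]
contact_force: [-0.7, -0.6, -1.5]
opening: 0.0403
[ 4.3614 -3.202   3.4921 -0.1563 -0.147  -0.8474]
```

```bash
python3 -m creep '[[[0,0,0,0,0,0],[0,0,0,0,0,0],[0,0,0,0,0,0],[0,0,30,0,0,0],[0,0,35,0,0,0]]]' -1 20
python3 -m creep '[[[10,-20,25,0,0,0],[13,-38,0,0,0,0],[13,-38,0,0,0,0],[13,-38,0,0,0,0],[13,-38,0,0,0,0]]]' -1
python3 -m creep '[[[13,-38,0,0,0,0],[13,-38,0,0,0,0],[13,-38,0,0,0,0],[13,-38,0,0,0,0],[13,-38,0,0,0,0]]]' -1
python3 -m creep '[[[13,-38,0,0,0,0],[13,-30,0,0,0,0],[0,0,0,0,0,0]]]' -1
python3 snap.py a1
python3 - <<'E'
from fit import *
p,f=fit("a",[load("a1"),load("top")],(676,-78,0,.18));print(show(p),f)
p,f=fit("a",[load("a1")],(676,-78,0,.18));print(show(p),f)
print(go([.6877,-.0758,.250],0))
E
```

```text
time: 9.23
tool_pos: [0.5326, 0.3641, 0.2846]
tool_rot: [3.138, 0.016, 0.013]
contact_force: [1.4, -0.1, 0.0]
opening: 0.0691
time: 9.65
tool_pos: [0.5951, 0.1943, 0.3308]
tool_rot: [-3.132, -0.015, 0.025]
contact_force: [1.3, 0.3, 0.4]
opening: 0.0915
time: 10.07
tool_pos: [0.6613, -0.0036, 0.3434]
tool_rot: [-3.132, -0.036, 0.025]
contact_force: [0.9, 0.1, 0.7]
opening: 0.0921
time: 10.32
tool_pos: [0.6885, -0.0833, 0.3501]
tool_rot: [-3.138, -0.048, 0.016]
contact_force: [0.3, -0.8, 0.1]
opening: 0.092
10.3167 [ 0.6885 -0.0833  0.3501] [-179.775    -2.7218    0.9372]
org [675.6 -78.3   0. ] yaw 12.2 plug [687.3 -75.8  93. ] 0.7885313318491443
org [674.6 -77.6   0. ] yaw 9.9 plug [686.4 -75.5  93. ] 0.0092514972555733
[   0.1329    2.897  -100.0987   -0.4007    2.6306   -1.1093]
```

```bash
python3 -m creep '[[[-2,6,-34,-0.4,2.6,-1],[0,3,-34,0,0,0],[0,0,-32,0,0,0],[0,0,0,0,0,0]]]' -1 20
python3 - <<'E'
from h import *
print(go([.6867,-.0758,.250],0))
E
```

```text
time: 10.75
tool_pos: [0.6845, -0.0646, 0.2553]
tool_rot: [3.141, -0.011, 0.004]
contact_force: [-2.1, 0.3, -1.8]
opening: 0.0917
[  2.2132 -11.1691  -5.2554   0.0578   0.652   -0.2282]
```

```bash
python3 -m creep '[[[2,-11,-5,0,0,0],[0,0,0,0,0,0],[0,0,0,0,0,0],[0,0,0,0,0,0],[0,0,0,0,0,0]]]' 1 20
python3 -m creep '[[[0,0,-2,0,0,0],[0,0,0,0,0,0],[0,0,0,0,0,0],[0,0,0,0,0,0],[0,0,0,0,0,0]]]'
python3 -m creep '[[[0,0,35,0,0,0],[0,0,35,0,0,0],[0,0,15,0,0,0],[0,0,0,0,0,0]]]'
```

```text
time: 11.17
tool_pos: [0.6879, -0.0731, 0.2584]
tool_rot: [3.139, -0.021, 0.009]
contact_force: [1.1, -0.3, 0.2]
opening: 0.0631
time: 11.58
tool_pos: [0.6885, -0.0733, 0.2602]
tool_rot: [3.138, -0.027, 0.008]
contact_force: [-0.1, -0.6, -0.9]
opening: 0.0399
time: 11.92
tool_pos: [0.6875, -0.0732, 0.3448]
tool_rot: [3.14, -0.02, 0.008]
contact_force: [0.2, -0.5, 0.3]
opening: 0.0395
```

```bash
python3 -m creep '[[[-17,36,3,0,0,0],[-17,36,0,0,0,0],[-17,36,0,0,0,0],[-17,36,0,0,0,0],[-17,36,0,0,0,0]]]'
python3 -m creep '[[[-17,36,3,0,0,0],[-17,36,0,0,0,0],[-17,36,0,0,0,0],[-17,36,0,0,0,0],[-17,36,0,0,0,0]]]'
python3 -m creep '[[[-17,36,0,0,0,0],[-14,36,0,0,0,0],[0,0,0,0,0,0]]]'
python3 - <<'E'
from h import *
print(go([.486,.3585,.230],0))
E
```

```text
time: 12.33
tool_pos: [0.6006, 0.1033, 0.3429]
tool_rot: [3.137, -0.02, -0.005]
contact_force: [0.5, 0.7, -0.2]
opening: 0.0395
time: 12.75
tool_pos: [0.5085, 0.2902, 0.3396]
tool_rot: [3.135, -0.012, -0.007]
contact_force: [0.2, 0.7, -0.4]
opening: 0.0396
time: 13.0
tool_pos: [0.4709, 0.3705, 0.3358]
tool_rot: [3.135, -0.006, -0.001]
contact_force: [-0.3, -0.4, 0.3]
opening: 0.0392
[  15.09    -11.9738 -105.8059    0.3842    0.3545    0.0781]
```

```bash
python3 -m creep '[[[15,-12,-36,0.4,0.3,0],[0,0,-36,0,0,0],[0,0,-28,0,0,0],[0,0,0,0,0,0]]]'
python3 snap.py b3
python3 - <<'E'
from h import *
print(go([.486,.3585,.230],0))
E
```

```text
time: 13.33
tool_pos: [0.483, 0.361, 0.2309]
tool_rot: [-3.14, -0.003, 0.007]
contact_force: [-1.4, -1.1, -0.4]
opening: 0.0396
13.3333 [0.483  0.361  0.2309] [-179.9079   -0.1592    0.4253]
[ 2.3925 -2.8359 -3.2846 -0.1694  0.2833 -0.4167]
```

View pics/b3.png

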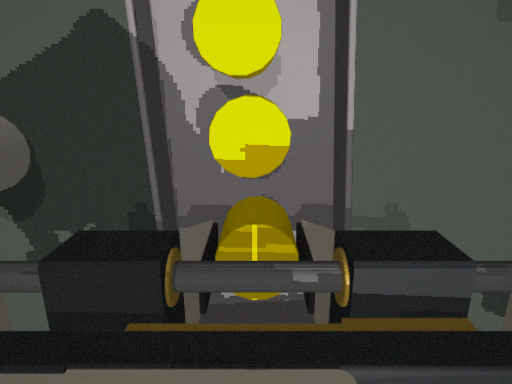

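Two caps stand upright in the bin at (237,30) and (250,137), and the third is centred. I'll release it and go to green.

```bash
python3 -m creep '[[[0,0,0,0,0,0],[0,0,0,0,0,0],[0,0,0,0,0,0],[0,0,30,0,0,0],[0,0,35,0,0,0]]]' -1 20
python3 -m creep '[[[10,-20,25,0,0,0],[14,-38,0,0,0,0],[14,-38,0,0,0,0],[14,-38,0,0,0,0],[14,-38,0,0,0,0]]]' -1
python3 -m creep '[[[14,-38,0,0,0,0],[14,-38,0,0,0,0],[14,-38,0,0,0,0],[14,-38,0,0,0,0],[14,-38,0,0,0,0]]]' -1
python3 -m creep '[[[14,-38,0,0,0,0],[14,-38,0,0,0,0],[14,-38,0,0,0,0],[14,-38,0,0,0,0],[0,0,0,0,0,0]]]' -1
python3 snap.py g1
python3 - <<'E'
from fit import *
p,f=fit("b",[load("g1")],(676,-198,0,-.4));print(show(p),f)
print(go([.6867,-.2025,.252],0))
E
```

```text
time: 13.8
tool_pos: [0.4838, 0.3601, 0.299]
tool_rot: [-3.142, -0.0, 0.006]
contact_force: [0.4, -0.7, -0.5]
opening: 0.0682
time: 14.22
tool_pos: [0.5498, 0.1902, 0.3446]
tool_rot: [-3.128, -0.031, 0.019]
contact_force: [0.4, -0.3, 0.7]
opening: 0.0913
time: 14.63
tool_pos: [0.6202, -0.0062, 0.3567]
tool_rot: [-3.128, -0.051, 0.02]
contact_force: [0.6, 0.9, -0.0]
opening: 0.092
time: 15.05
tool_pos: [0.6762, -0.1705, 0.3677]
tool_rot: [-3.137, -0.069, 0.013]
contact_force: [-0.1, 0.4, 0.3]
opening: 0.0918
15.05 [ 0.6762 -0.1705  0.3677] [-179.7187   -3.9536    0.7389]
org [ 674.9 -197.7    0. ] yaw -21.1 plug [ 686.1 -202.    93. ] 0.01627303008122314
[  10.9791  -34.6871 -116.1047   -0.4086    3.9431   -0.8044]
```

```bash
python3 -m creep '[[[9,-30,0,-0.4,3.9,-0.8],[0,0,0,0,0,0],[0,0,-36,0,0,0]]]' -1 20
python3 - <<'E'
from h import *
print(go([.6867,-.2025,.250],0))
E
```

```text
time: 15.35
tool_pos: [0.6847, -0.1979, 0.3413]
tool_rot: [3.138, -0.01, -0.001]
contact_force: [1.4, -0.3, 2.3]
opening: 0.0918
[  2.0252  -4.571  -91.3132   0.2197   0.5926   0.0651]
```

```bash
python3 -m creep '[[[2,-5,-34,0,0,0],[0,0,-34,0,0,0],[0,0,-26,0,0,0],[0,0,0,0,0,0]]]' -1 20
python3 -m creep '[[[0,0,0,0,0,0],[0,0,-2,0,0,0],[0,0,0,0,0,0],[0,0,0,0,0,0],[0,0,0,0,0,0]]]' 1
python3 -m creep '[[[0,0,-4,0,0,0],[0,0,0,0,0,0],[0,0,-2,0,0,0],[0,0,0,0,0,0],[0,0,0,0,0,0]]]'
python3 -m creep '[[[0,0,35,0,0,0],[0,0,35,0,0,0],[0,0,15,0,0,0],[0,0,0,0,0,0]]]'
```

```text
time: 15.68
tool_pos: [0.6853, -0.1994, 0.2447]
tool_rot: [3.138, -0.012, 0.001]
contact_force: [-0.8, -0.3, -0.9]
opening: 0.0918
time: 16.1
tool_pos: [0.687, -0.197, 0.2524]
tool_rot: [3.134, -0.023, 0.004]
contact_force: [0.3, 0.5, 0.0]
opening: 0.0631
time: 16.52
tool_pos: [0.6877, -0.1975, 0.2499]
tool_rot: [3.131, -0.029, 0.003]
contact_force: [0.3, 0.8, -0.5]
opening: 0.0398
time: 16.85
tool_pos: [0.6866, -0.1974, 0.3337]
tool_rot: [3.134, -0.022, 0.003]
contact_force: [0.0, 0.5, -0.6]
opening: 0.0398
```

```bash
python3 -m creep '[[[-15,36,3,0,0,0],[-15,37,0,0,0,0],[-15,37,0,0,0,0],[-15,37,0,0,0,0],[-15,37,0,0,0,0]]]'
python3 -m creep '[[[-15,36,3,0,0,0],[-15,37,0,0,0,0],[-15,37,0,0,0,0],[-15,37,0,0,0,0],[-15,37,0,0,0,0]]]'
python3 -m creep '[[[-15,36,3,0,0,0],[-15,37,0,0,0,0],[-15,37,0,0,0,0],[-15,30,0,0,0,0],[0,0,0,0,0,0]]]'
python3 - <<'E'
from h import *
print(go([.434,.3545,.222],0))
E
```

```text
time: 17.27
tool_pos: [0.6085, -0.0166, 0.3305]
tool_rot: [3.132, -0.02, -0.01]
contact_force: [0.6, 0.4, 0.4]
opening: 0.0402
time: 17.68
tool_pos: [0.5267, 0.1741, 0.3272]
tool_rot: [3.132, -0.011, -0.012]
contact_force: [1.2, 0.3, -0.5]
opening: 0.0396
time: 18.1
tool_pos: [0.4578, 0.3249, 0.3243]
tool_rot: [3.132, -0.002, -0.007]
contact_force: [-1.1, -0.1, -0.4]
opening: 0.0402
[ -23.7976   29.6267 -102.3126    0.5647    0.1158    0.4108]
```

```bash
python3 -m creep '[[[-23,29,0,0.5,0,0.4],[0,0,-30,0,0,0],[0,0,-36,0,0,0],[0,0,-32,0,0,0],[0,0,0,0,0,0]]]'
python3 - <<'E'
from h import *
print(go([.434,.3545,.222],0))
E
```

```text
time: 18.52
tool_pos: [0.4331, 0.3574, 0.2225]
tool_rot: [-3.137, -0.011, 0.007]
contact_force: [0.5, -0.4, 0.2]
opening: 0.0398
[ 0.877  -2.8855 -0.5217 -0.2579  0.6457 -0.4175]
```

```bash
python3 -m creep '[[[0,0,0,0,0,0],[0,0,0,0,0,0],[0,0,0,0,0,0],[0,0,30,0,0,0],[0,0,35,0,0,0]]]' -1 20
python3 -m creep '[[[0,-20,36,0,0,0],[-8,-34,36,0,0,0],[-10,-36,18,0,0,0],[-12,-36,0,0,0,0],[-12,-36,0,0,0,0]]]' -1
python3 -m creep '[[[-10,-36,0,0,0,0],[-10,-36,0,0,0,0],[-6,-20,0,0,0,0],[0,0,0,0,0,0]]]' -1
python3 snap.py s1
python3 -m creep '[[[0,-36,0,0,0,0],[0,-36,0,0,0,0],[0,-36,0,0,0,0],[0,-36,0,0,0,0],[0,-36,0,0,0,0]]]' -1
python3 -m creep '[[[0,-36,0,0,0,0],[0,-10,0,0,0,0],[0,0,0,0,0,0]]]' -1
python3 snap.py s2
python3 -c "
import cv2,numpy as np
cv2.imwrite('pics/s12.png',np.vstack([cv2.imread('pics/s1.png')[:300],cv2.imread('pics/s2.png')[:300]]))"
```

```text
time: 18.93
tool_pos: [0.4308, 0.3543, 0.2798]
tool_rot: [3.135, 0.007, 0.006]
contact_force: [0.3, -0.4, 0.4]
opening: 0.0688
time: 19.35
tool_pos: [0.3901, 0.1973, 0.3763]
tool_rot: [-3.14, -0.011, 0.012]
contact_force: [1.4, -0.8, 0.6]
opening: 0.0917
time: 19.68
tool_pos: [0.3583, 0.0971, 0.3802]
tool_rot: [-3.141, -0.018, 0.009]
contact_force: [-0.0, 0.7, 0.4]
opening: 0.0917
19.6833 [0.3583 0.0971 0.3802] [-179.992    -1.0464    0.5051]
time: 20.15
tool_pos: [0.3588, -0.0802, 0.3835]
tool_rot: [-3.139, -0.028, 0.025]
contact_force: [-0.3, 0.6, 0.4]
opening: 0.0917
time: 20.4
tool_pos: [0.3601, -0.1325, 0.385]
tool_rot: [3.141, -0.032, 0.02]
contact_force: [-1.0, -0.9, -0.3]
opening: 0.092
20.4 [ 0.3601 -0.1325  0.385 ] [179.9901  -1.8529   1.1735]
```

View pics/s12.png

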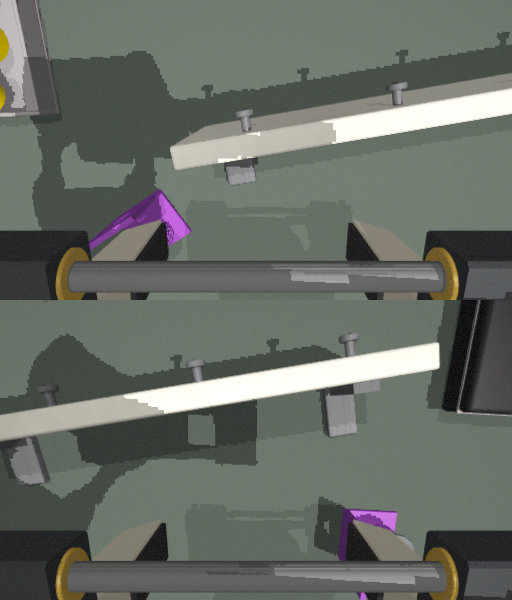

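Views s1 and s2 show the screw heads: screw4 (245,115) and screw3 (397,88) in s1; screw3 (48,89), screw2 (196,64) and screw1 (349,39) in s2. The far board end is near (438,55). I'll fit the board pose by rendering the model and checking the overlay.

```bash
cat > bd.py <<'E'
from fit import *
from scipy.optimize import least_squares
v1,v2=load("s1"),load("s2")
B=lambda y,x=.020,z=.135:(x,y,z)
obs=[(v1,.15,(245,115)),(v1,.05,(397,88)),(v2,.05,(48,89)),(v2,-.05,(196,64)),(v2,-.15,(349,39))]
cor=[(v1,(-.008,.2,.15),(175,168)),(v1,(.008,.2,.15),(172,149)),(v2,(.008,-.2,.15),(438,44)),(v2,(-.008,-.2,.15),(439,68))]
def w(p,X): c,s=np.cos(p[2]),np.sin(p[2]);return np.array([p[0]+c*X[0]-s*X[1],p[1]+s*X[0]+c*X[1],X[2]+(p[3] if len(p)>3 else 0)])
def res(p): return np.ravel([proj("wrist",w(p,B(y)),v[1])-u for v,y,u in obs]+[proj("wrist",w(p,X),v[1])-u for v,X,u in cor])
E
python3 - <<'E'
from bd import *
for p0 in([.43,-.05,.168],[.43,-.05,.168,0]):
    r=least_squares(res,p0);print(r.x,np.degrees(r.x[2]));print(r.fun.reshape(-1,2).round(1).tolist())
p=r.x
out=[]
for v in(v1,v2):
    im=cv2.resize(v[0],None,fx=3,fy=3,interpolation=2)
    def dot(X,c):
        u=proj("wrist",w(p,X),v[1])*3+1;
        if abs(u).max()<2000: cv2.circle(im,tuple(int(a) for a in u),3,c,-1)
    for y in(-.15,-.05,.05,.15):
        for x in(.008,.018,.022):dot((x,y,.135),(0,0,255))
    for y in(-.2,.2):
        for x in(-.008,.008):
            for z in (0,.15):dot((x,y,z),(0,255,0))
    out.append(im)
cv2.imwrite("pics/s3.png",np.vstack([out[0][210:510,480:1280],out[1][60:360,100:900][:, :],][:2])[:600])
E
```

```text
[ 0.4271 -0.0452  0.1775] 10.17140456617857
[[-0.8, -1.5], [-0.4, -1.0], [0.2, 0.7], [0.0, 0.9], [0.0, 0.2], [-0.5, 3.9], [-3.4, -1.6], [2.5, -2.0], [2.2, 1.7]]
[ 0.4272 -0.0453  0.1786 -0.0019] 10.23122609720348
[[-0.6, -1.6], [-1.4, -1.0], [2.0, 0.7], [0.7, 0.9], [-0.6, 0.2], [0.4, 3.4], [-2.4, -1.9], [1.0, -2.0], [0.7, 1.4]]
```

View pics/s3.png

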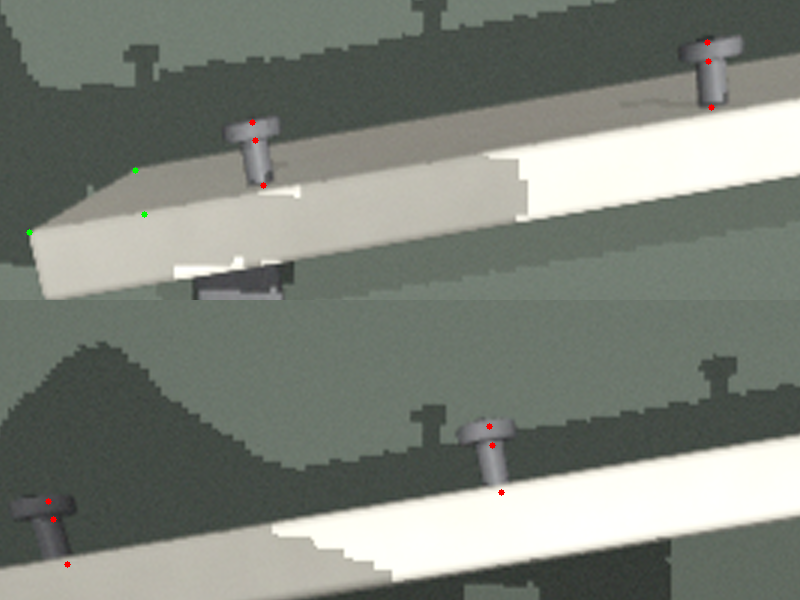

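The overlay dots fall on the screw shanks and heads within about 1.5 px. I take the board as (0.427,-0.045) with yaw 10.2°. Next I re-measure the hangers, starting with blue and green.

```bash
python3 -m creep '[[[36,0,0,0,1,0],[36,0,0,0,0.8,-1],[36,0,0,0,0,0],[36,0,0,0,0,0],[36,0,0,0,0,0]]]' -1
python3 -m creep '[[[36,0,0,0,0,0],[20,0,0,0,0,0],[0,0,0,0,0,0]]]' -1
python3 snap.py u1
python3 - <<'E'
from fit import *
v=load("u1")
for k,p0 in(("a",(676,-78,0,.18)),("b",(675,-198,0,-.4))):
    for fz in(0,1):
        p,f=fit(k,[v],p0,capped=False,fz=fz);print(k,show(p),round(f,3))
im=v[0].copy()
cv2.imwrite("pics/u1v.png",im)
E
```

```text
time: 20.87
tool_pos: [0.5424, -0.122, 0.3855]
tool_rot: [-3.138, 0.005, 0.004]
contact_force: [-0.6, -1.4, 0.3]
opening: 0.0915
time: 21.12
tool_pos: [0.6068, -0.113, 0.3841]
tool_rot: [-3.136, 0.003, 0.012]
contact_force: [-1.8, 0.1, -1.3]
opening: 0.0918
21.1167 [ 0.6068 -0.113   0.3841] [-179.7072    0.1684    0.7022]
a org [675.9 -75.6   0. ] yaw 14.8 plug [687.5 -72.5  93. ] 0.019
a org [675.3 -74.9  -8.9] yaw 14.7 plug [686.9 -71.9  84.1] 0.006
b org [ 675.7 -197.2    0. ] yaw -21.6 plug [ 686.9 -201.6   93. ] 0.014
b org [ 675.3 -198.4   -6.6] yaw -21.5 plug [ 686.5 -202.8   86.4] 0.009
```

View pics/u1v.png

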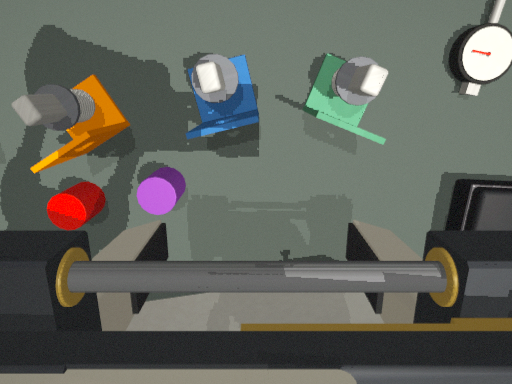

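Wrist view u1 shows bare plugs: blue (208,77), green (373,80), orange (35,107). The orange plate is close to the loose red cap. I'll pick green first.

```bash
python3 - <<'E'
from fit import *
_,mp=load("u1")
for u in((208,77),(374,80),(30,108)): print(atz(ray("wrist",u,mp),.093))
E
python3 -m creep '[[[26,-30,0,0,0,-6.5],[26,-30,0,0,0,-6.5],[26,-28,0,0,0,-6.5],[0,0,0,0,0,-2],[0,0,0,0,0,0]]]' -1 40
python3 - <<'E'
from h import *
print(go([.6868,-.202,.237],np.radians(-21.6)))
E
```

```text
[ 0.6873 -0.0732  0.093 ]
[ 0.6867 -0.2003  0.093 ]
[0.6624 0.0676 0.093 ]
time: 21.58
tool_pos: [0.6828, -0.1927, 0.3795]
tool_rot: [-3.132, 0.021, -0.37]
contact_force: [0.0, 0.0, -0.2]
opening: 0.0919
[   4.0234   -9.3465 -142.5233   -0.9486   -0.92     -0.4164]
```

```bash
python3 -m creep '[[[4,-8,-36,-0.9,-0.9,-0.4],[0,0,-36,0,0,0],[0,0,-20,0,0,0],[0,0,0,0,0,0]]]' -1 40
python3 - <<'E'
from h import *
print(go([.6868,-.202,.237],np.radians(-21.6)))
E
```

```text
time: 21.92
tool_pos: [0.684, -0.1953, 0.2886]
tool_rot: [-3.141, -0.003, -0.368]
contact_force: [-0.6, 0.1, -0.6]
opening: 0.0918
[  2.7734  -6.6979 -51.5915   0.0417   0.1823  -0.4981]
```

```bash
python3 -m creep '[[[3,-6,-20,0,0,-0.5],[0,-1,-20,0,0,0],[0,0,-11,0,0,0],[0,0,0,0,0,0]]]' 0.3 40
python3 -m creep '[[[0,0,0,0,0,0],[0,0,0,0,0,0],[0,0,0,0,0,0],[0,0,0,0,0,0]]]'
python3 - <<'E'
from h import *
print(go([.6868,-.202,.237],np.radians(-21.6)))
E
```

```text
time: 22.25
tool_pos: [0.6856, -0.1971, 0.2426]
tool_rot: [-3.141, -0.006, -0.369]
contact_force: [-1.1, 0.1, 0.4]
opening: 0.0697
time: 22.58
tool_pos: [0.6862, -0.1954, 0.2492]
tool_rot: [-3.141, -0.012, -0.366]
contact_force: [0.3, 0.5, -0.2]
opening: 0.043
[  0.6444  -6.5509 -12.1508   0.1973   0.6734  -0.6266]
```

```bash
python3 -m creep '[[[1,-7,-14,0,0,-0.5],[0,-2,-3,0,0,0],[0,0,-2,0,0,0],[0,0,-2,0,0,0],[0,0,-2,0,0,0]]]' 1 40
python3 -m creep '[[[0,0,-2,0,0,0],[0,0,-2,0,0,0],[0,0,-1,0,0,0]]]'
python3 snap.py ga
python3 - <<'E'
from h import *
print(go([.6868,-.202,.237],np.radians(-21.6)))
E
```

```text
time: 23.0
tool_pos: [0.6887, -0.2048, 0.2302]
tool_rot: [-3.138, -0.021, -0.376]
contact_force: [-6.3, 1.3, 20.3]
opening: 0.0155
time: 23.25
tool_pos: [0.6884, -0.2047, 0.2304]
tool_rot: [-3.138, -0.022, -0.376]
contact_force: [-0.8, 0.2, 1.4]
opening: 0.0155
23.25 [ 0.6884 -0.2047  0.2304] [-179.8152   -1.2376  -21.5397]
[-1.67    2.713   6.6549  0.2794  1.2313 -0.0619]
```

View pics/ga.png

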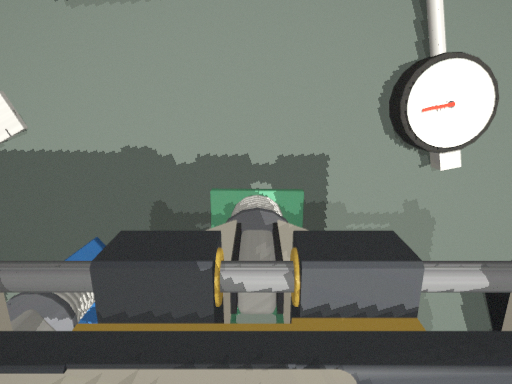

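Gripped on the flats at 15.5 mm and the foot is square in view: front edge (211–303,190). I'll compute the hanger-in-tool offset and the target.

```bash
cat > tg.py <<'E'
from bd import *
import json
BP=[.4271,-.0452,np.radians(10.2)]
def HM(x,y,z,yaw):
    M=np.eye(4);M[:3,:3]=Ro.from_euler('z',yaw).as_matrix();M[:3,3]=[x,y,z];return M
def save(k,H,o): json.dump((np.linalg.inv(T(o))@H).tolist(),open(f"off_{k}.json","w"))
def target(k,screw,off,under):  # mm off the face, underside height
    X=w(BP,(.038+off/1000,(-.15,-.05,.05,.15)[screw-1],0));H=HM(X[0],X[1],under/1000,BP[2])
    G=H@np.linalg.inv(np.array(json.load(open(f"off_{k}.json"))));o=robot.observe()
    return np.r_[(G[:3,3]-o["tool_pos"])*1000,np.degrees((Ro.from_matrix(G[:3,:3])*Ro.from_euler('xyz',o["tool_rot"]).inv()).as_rotvec())].round(1)
def gripped(k,snap,corners,yaw,z=.006):  # foot front top corners px -> pose while standing
    _,mp=load(snap);a,b=[atz(ray("wrist",u,mp),z) for u in corners]
    m=(a+b)/2;d=a-b;y2=np.arctan2(-d[0],d[1]);print("front",m*1000,"len",np.linalg.norm(d)*1000,"yaw",np.degrees(y2))
    return m,y2
E
python3 - <<'E'
from tg import *
m,y=gripped("b","ga",((211,190),(303,190)),0)
yaw=np.radians(-21.6);c=m-.030*np.array([np.cos(yaw),np.sin(yaw),0]);print("org by foot",c)
o=robot.observe();R=Ro.from_euler('z',-yaw).as_matrix()
print("grasp in hanger frame",R@((T(o)@[0,0,.159,1])[:3]-np.r_[c[:2],0]))
H=HM(c[0],c[1],0,yaw);save("b",H,o)
print(target("b",1,25,90))
E
```

```text
front [ 703.6595 -210.5308    6.    ] len 58.346962513555916 yaw -21.466926120278426
org by foot [ 0.6758 -0.1995  0.006 ]
grasp in hanger frame [0.0172 0.0004 0.0714]
[-159.3   25.3   90.     0.    -0.    31.8]
```

```bash
python3 -m creep '[[[0,0,33,0,0,0],[0,0,33,0,0,0],[0,0,29,0,0,0],[0,0,0,0,0,0]]]' 1 40
python3 -m creep '[[[-25,5,0,0,0,6.4],[-25,5,0,0,0,6.4],[-25,5,0,0,0,6.4],[-25,5,0,0,0,6.4],[-20,3,0,0,0,6.2]]]'
python3 - <<'E'
from tg import *
print(target("b",1,25,80))
E
```

```text
time: 23.63
tool_pos: [0.6867, -0.2046, 0.3213]
tool_rot: [-3.138, -0.008, -0.377]
contact_force: [0.9, -0.3, -0.9]
opening: 0.0158
time: 24.05
tool_pos: [0.5636, -0.1811, 0.3113]
tool_rot: [-3.134, -0.003, 0.2]
contact_force: [-0.8, -0.3, -3.7]
opening: 0.0157
[-34.3   1.7  -1.   -0.   -1.1  -1.2]
```

```bash
python3 -m creep '[[[-17,0,0,0,-1.1,-1.2],[-17,0,0,0,0,0],[0,0,0,0,0,0]]]'
python3 - <<'E'
from tg import *
print(target("b",1,25,80),target("b",1,2.5,80))
E
python3 snap.py gb
```

```text
time: 24.3
tool_pos: [0.523, -0.1794, 0.3053]
tool_rot: [-3.13, -0.012, 0.185]
contact_force: [-0.1, -0.0, -3.6]
opening: 0.016
[ 6.2 -0.   5.  -0.4 -0.6 -0.3] [-16.   -4.    5.   -0.4  -0.6  -0.3]
24.3 [ 0.523  -0.1794  0.3053] [-179.3382   -0.6795   10.5813]
```

View pics/gb.png

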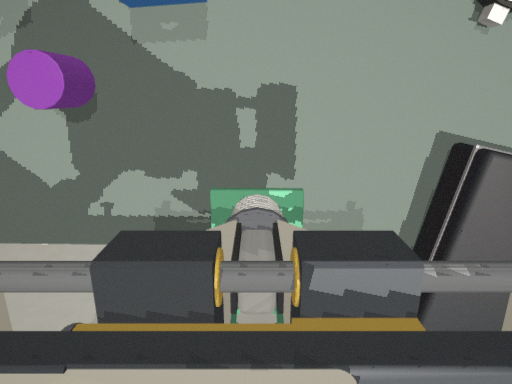

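The hanger has not shifted in the grip (foot still at (211–303,190)). I'll align height, then insert.

```bash
python3 -m creep '[[[4,0,7,-0.4,-0.6,-0.3],[0,0,0,0,0,0],[0,0,0,0,0,0]]]'
python3 - <<'E'
from tg import *
print(target("b",1,25,80),target("b",1,2.5,80))
E
```

```text
time: 24.6
tool_pos: [0.5296, -0.18, 0.3108]
tool_rot: [-3.139, -0.022, 0.178]
contact_force: [-0.1, 0.2, -4.3]
opening: 0.0156
[-0.4  0.6 -0.5  0.   0.   0.1] [-22.5  -3.4  -0.5   0.    0.    0.1]
```

Aligned. Inserting along board −x.

```bash
python3 -m creep '[[[-8,-1,0,0,0,0],[-8,-1,0,0,0,0],[0,0,0,0,0,0]]]'
python3 - <<'E'
from tg import *
print(target("b",1,2.5,80))
E
python3 -m creep '[[[-5,-1,0,0,0,0],[0,0,0,0,0,0]]]'
python3 - <<'E'
from tg import *
print(target("b",1,2.5,80))
E
```

```text
time: 24.85
tool_pos: [0.5136, -0.182, 0.31]
tool_rot: [-3.139, -0.022, 0.179]
contact_force: [-0.4, 0.7, -3.8]
opening: 0.0157
[-6.6 -1.4  0.4  0.   0.  -0. ]
time: 25.02
tool_pos: [0.5077, -0.1831, 0.3099]
tool_rot: [-3.139, -0.022, 0.179]
contact_force: [-0.8, -1.0, -3.5]
opening: 0.0161
[-0.7 -0.3  0.5  0.  -0.   0. ]
```

```bash
python3 -m creep '[[[-2,0,0,0,0,0],[-1,0,0,0,0,0]]]'; python3 -m creep '[[[-2,0,0,0,0,0],[0,0,0,0,0,0]]]'
```

```text
time: 25.18
tool_pos: [0.5048, -0.1833, 0.3102]
tool_rot: [-3.14, -0.024, 0.178]
contact_force: [4.6, 2.3, -5.4]
opening: 0.0156
time: 25.35
tool_pos: [0.5041, -0.1831, 0.3107]
tool_rot: [-3.141, -0.03, 0.178]
contact_force: [-0.6, 0.0, -3.8]
opening: 0.0158
```

Contact came at the expected face position. Backing off slightly and sliding down.

```bash
python3 -m creep '[[[2,0,0,0,0.3,0],[0,0,-8,0,0,0],[0,0,-6,0,0,0],[0,0,0,0,0,0]]]'
python3 - <<'E'
from tg import *
print(target("b",1,2.5,61))
E
```

```text
time: 25.68
tool_pos: [0.5061, -0.1831, 0.2956]
tool_rot: [-3.14, -0.023, 0.178]
contact_force: [-1.2, 0.3, -3.5]
opening: 0.0156
[ 1.  -0.3 -4.2  0.1  0.1  0. ]
```

```bash
python3 -m creep '[[[0,0,-3,0,0,0],[0,0,-2,0,0,0],[0,0,0,0,0,0]]]'; python3 -m creep '[[[0,0,-2,0,0,0],[0,0,0,0,0,0]]]'
```

```text
time: 25.93
tool_pos: [0.506, -0.1832, 0.291]
tool_rot: [-3.141, -0.023, 0.178]
contact_force: [-0.9, 1.6, 1.8]
opening: 0.0156
time: 26.1
tool_pos: [0.506, -0.1831, 0.2911]
tool_rot: [-3.142, -0.024, 0.179]
contact_force: [-1.0, 0.0, -1.7]
opening: 0.0155
```

It bottomed at the expected height. Releasing and rising.

```bash
python3 -m creep '[[[0,0,0,0,0,0],[0,0,0,0,0,0],[0,0,0,0,0,0],[0,0,0,0,0,0],[0,0,0,0,0,0]]]' 0 40
python3 -m creep '[[[0,0,20,0,0,0],[0,0,30,0,0,0],[0,0,30,0,0,0],[0,0,0,0,0,0]]]'
python3 -m creep '[[[25,20,0,0,1,-3],[25,20,0,0,0,-3],[30,20,0,0,0,-3],[0,20,0,0,0,0],[0,0,0,0,0,0]]]' -1
python3 snap.py u2
python3 - <<'E'
from fit import *
v=load("u2")
for k,p0 in(("a",(676,-76,0,.25)),("d",(647,70,0,.3))):
    p,f=fit(k,[v],p0,capped=False);print(k,show(p),round(f,3))
im=viewer.read_camera("side");cv2.imwrite("pics/mix.png",np.hstack([v[0],cv2.resize(im[110:270,230:370],(288,384))]))
E
```

```text
time: 26.52
tool_pos: [0.5064, -0.1835, 0.2918]
tool_rot: [3.139, -0.026, 0.179]
contact_force: [0.0, -0.4, -0.3]
opening: 0.0434
time: 26.85
tool_pos: [0.5057, -0.1834, 0.3722]
tool_rot: [-3.14, -0.021, 0.178]
contact_force: [1.7, -0.2, 0.6]
opening: 0.0457
time: 27.27
tool_pos: [0.5884, -0.1019, 0.3734]
tool_rot: [-3.139, -0.007, 0.008]
contact_force: [0.7, 0.6, -0.2]
opening: 0.0744
27.2667 [ 0.5884 -0.1019  0.3734] [-179.88     -0.3952    0.4576]
a org [676.  -75.7   0. ] yaw 14.5 plug [687.6 -72.7  93. ] 0.021
d org [650.1  67.    0. ] yaw 31.8 plug [660.3  73.4  93. ] 0.015
```

View pics/mix.png

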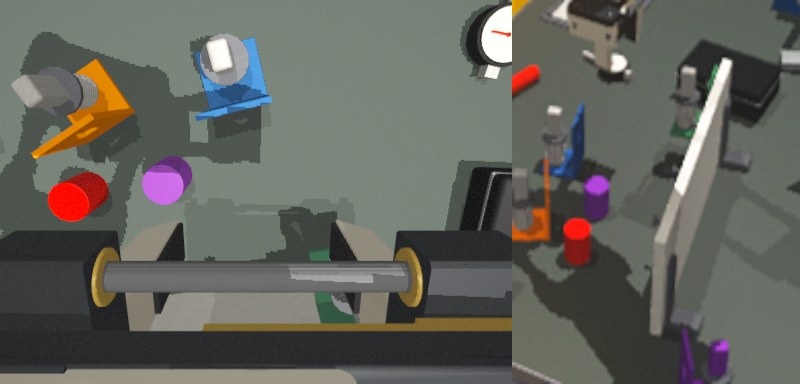

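The green hanger hangs upright on screw 1 in the side crop (at (690,100)). Blue is next.

```bash
python3 -m creep '[[[33,10,0,0,0,5],[33,10,0,0,0,5],[32,8,0,0,0,4],[0,0,0,0,0,0]]]' -0.3 40
python3 - <<'E'
from h import *
print(go([.6878,-.073,.238],np.radians(14.5)))
E
```

```text
time: 27.7
tool_pos: [0.6853, -0.0801, 0.371]
tool_rot: [-3.14, 0.001, 0.258]
contact_force: [-1.2, 0.4, 0.1]
opening: 0.0648
[   2.4545    7.0604 -133.0015   -0.0554   -0.0629   -0.2877]
```

```bash
python3 -m creep '[[[2,6,-34,0,0,-0.3],[0,0,-34,0,0,0],[0,0,-12,0,0,0],[0,0,0,0,0,0]]]'
python3 - <<'E'
from h import *
print(go([.6878,-.073,.236],np.radians(14.5)))
E
```

```text
time: 28.03
tool_pos: [0.687, -0.079, 0.288]
tool_rot: [3.14, -0.002, 0.249]
contact_force: [0.4, -0.6, -0.8]
opening: 0.06
[  0.8269   5.9623 -52.0497   0.0924   0.1135   0.2478]
```

```bash
python3 -m creep '[[[1,7,-10,0,0,0],[0,0,-18,0,0,0],[0,0,-16,0,0,0],[0,0,-2,0,0,0]]]'
python3 - <<'E'
from h import *
print(go([.6878,-.073,.236],np.radians(14.5)))
E
```

```text
time: 28.37
tool_pos: [0.6872, -0.0748, 0.2431]
tool_rot: [3.137, -0.005, 0.244]
contact_force: [-1.0, 0.6, 0.0]
opening: 0.0597
[ 0.5993  1.8432 -7.1387  0.1827  0.349   0.5337]
```

```bash
python3 -m creep '[[[1,2,-7,0,0.3,0.5],[0,0,-3,0,0,0],[0,0,-3,0,0,0],[0,0,-3,0,0,0],[0,0,-3,0,0,0]]]' 1 40
python3 -m creep '[[[0,0,-2,0,0,0],[0,0,-1,0,0,0],[0,0,0,0,0,0]]]'
python3 snap.py aa
python3 - <<'E'
from h import *
print(go([.6878,-.073,.2304],np.radians(14.5)))
E
```

```text
time: 28.78
tool_pos: [0.6892, -0.0723, 0.2301]
tool_rot: [3.137, -0.007, 0.252]
contact_force: [-6.8, 7.7, 24.7]
opening: 0.031
time: 29.03
tool_pos: [0.6898, -0.0714, 0.231]
tool_rot: [3.136, -0.013, 0.253]
contact_force: [0.6, -0.0, -3.1]
opening: 0.0154
29.0333 [ 0.6898 -0.0714  0.231 ] [179.6623  -0.7338  14.4936]
[-2.0162 -1.6001 -0.4482  0.1391  0.7787  0.0123]
```

```bash
cat >> tg.py <<'E'
def edge(k,snap):
    im,_=load(snap);m=mask(im,k);m[230:]=0;m[:,:180]=0;m[:,340:]=0
    n,l,s,_c=cv2.connectedComponentsWithStats(m);i=1+np.argmax(s[1:,4]);y,x=np.nonzero(l==i)
    xl,xr=x.min(),x.max();f=lambda c:np.median([y[x==q].min() for q in c])
    return (xl,f(range(xl+2,xl+10))),(xr+1,f(range(xr-9,xr-1)))
def grab(k,snap,under=0):
    c=edge(k,snap);print("px",c);m,yaw=gripped(k,snap,c,0,.006+under)
    o=robot.observe();yt=o["tool_rot"][2];c=m-.030*np.array([np.cos(yt),np.sin(yt),0])
    print("tool yaw",np.degrees(yt),"org",c,"grasp",Ro.from_euler('z',-yt).as_matrix()@((T(o)@[0,0,.159,1])[:3]-np.r_[c[:2],under]))
    save(k,HM(c[0],c[1],under,yt),o)
E
python3 - <<'E'
from tg import *
print(edge("b","ga"),edge("b","gb"))
grab("a","aa")
print(target("a",2,25,85))
E
```

```text
((np.int64(210), np.float64(188.0)), (np.int64(304), np.float64(189.0))) ((np.int64(210), np.float64(188.0)), (np.int64(304), np.float64(189.0)))
px ((np.int64(210), np.float64(187.0)), (np.int64(304), np.float64(187.0)))
front [705.8495 -68.5157   6.    ] len 59.611613528164895 yaw 14.40421331863215
tool yaw 14.48971913392584 org [ 0.6768 -0.076   0.006 ] grasp [0.0158 0.0003 0.0719]
[-178.5   -8.2   85.    -0.    -0.    -4.3]
```

```bash
python3 -m creep '[[[0,0,33,0,0,0],[0,0,33,0,0,0],[0,0,26,0,0,0],[0,0,0,0,0,0]]]' 1 40
python3 -m creep '[[[-30,-2,0,0,0,-2],[-30,-2,0,0,0,-2],[-30,-1,0,0,0,0],[-30,-1,0,0,0,0],[-20,-1,0,0,0,0]]]'
python3 -m creep '[[[-10,0,0,0,0,0],[0,0,0,0,0,0]]]'
python3 - <<'E'
from tg import *
print(target("a",2,25,80))
E
```

```text
time: 29.42
tool_pos: [0.6883, -0.0717, 0.3201]
tool_rot: [3.14, -0.002, 0.252]
contact_force: [0.5, -0.1, -1.7]
opening: 0.0157
time: 29.83
tool_pos: [0.5447, -0.0788, 0.312]
tool_rot: [-3.142, 0.001, 0.179]
contact_force: [0.5, -0.1, -3.1]
opening: 0.016
time: 30.0
tool_pos: [0.5296, -0.0787, 0.3091]
tool_rot: [-3.138, 0.009, 0.178]
contact_force: [-0.2, 0.1, -3.8]
opening: 0.0161
[-18.3  -0.9   1.8  -0.3  -1.3  -0. ]
```

```bash
python3 -m creep '[[[-15,-1,3,-0.3,-1.3,0],[0,0,0,0,0,0],[0,0,0,0,0,0]]]'
python3 - <<'E'
from tg import *
print(target("a",2,25,80),target("a",2,2.5,80))
E
```

```text
time: 30.25
tool_pos: [0.5143, -0.08, 0.3094]
tool_rot: [3.137, -0.011, 0.177]
contact_force: [0.8, 0.0, -3.6]
opening: 0.0161
[-3.   0.4  1.4 -0.  -0.1  0. ] [-25.1  -3.6   1.4  -0.   -0.1   0. ]
```

```bash
python3 -m creep '[[[-8,-1,1,0,0,0],[-8,-1,0,0,0,0],[-6,-1,0,0,0,0],[0,0,0,0,0,0]]]'
python3 - <<'E'
from tg import *
print(target("a",2,2.5,80))
E
python3 -m creep '[[[-3,0,0,0,0,0],[0,0,0,0,0,0]]]';python3 -m creep '[[[-2,0,0,0,0,0],[0,0,0,0,0,0]]]';python3 -m creep '[[[-2,0,0,0,0,0],[0,0,0,0,0,0]]]'
```

```text
time: 30.58
tool_pos: [0.4924, -0.0833, 0.3087]
tool_rot: [3.138, -0.009, 0.178]
contact_force: [0.5, 1.0, -2.9]
opening: 0.0158
[-3.3 -0.3  2.1 -0.1 -0.2 -0. ]
time: 30.75
tool_pos: [0.4892, -0.0835, 0.3087]
tool_rot: [3.138, -0.009, 0.178]
contact_force: [0.3, -0.5, -2.6]
opening: 0.0161
time: 30.92
tool_pos: [0.4883, -0.0836, 0.3093]
tool_rot: [3.136, -0.014, 0.177]
contact_force: [0.2, 0.1, -2.3]
opening: 0.0159
time: 31.08
tool_pos: [0.4874, -0.0836, 0.3099]
tool_rot: [3.135, -0.019, 0.177]
contact_force: [0.2, -0.5, -2.4]
opening: 0.0158
```

```bash
python3 -m creep '[[[2,0,0,0,0.6,0],[0,0,-8,0,0,0],[0,0,-6,0,0,0],[0,0,0,0,0,0]]]'
python3 - <<'E'
from tg import *
print(target("a",2,2.5,61))
E
python3 -m creep '[[[0,0,-3,0,0,0],[0,0,-2,0,0,0],[0,0,0,0,0,0]]]'; python3 -m creep '[[[0,0,-2,0,0,0],[0,0,0,0,0,0]]]'
```

```text
time: 31.42
tool_pos: [0.4894, -0.0836, 0.2947]
tool_rot: [3.137, -0.007, 0.178]
contact_force: [0.5, -0.1, -3.0]
opening: 0.0156
[-0.3 -0.  -2.9  0.  -0.3  0. ]
time: 31.67
tool_pos: [0.4896, -0.0836, 0.2909]
tool_rot: [3.136, -0.007, 0.178]
contact_force: [-1.6, 0.6, 0.7]
opening: 0.0156
time: 31.83
tool_pos: [0.4895, -0.0835, 0.291]
tool_rot: [3.135, -0.008, 0.178]
contact_force: [-1.0, -0.4, -1.0]
opening: 0.0157
```

```bash
python3 -m creep '[[[0,0,0,0,0,0],[0,0,0,0,0,0],[0,0,0,0,0,0],[0,0,0,0,0,0],[0,0,0,0,0,0]]]' 0 40
python3 -m creep '[[[0,0,20,0,0,0],[0,0,30,0,0,0],[0,0,35,0,0,0],[10,0,10,0,0,0]]]'
python3 -m creep '[[[20,36,0,0,0,-2],[20,36,0,0,0,-2],[20,36,0,0,0,0],[20,36,0,0,0,0],[0,36,0,0,0,0]]]' -0.3
python3 -m creep '[[[0,0,0,0,0,0]]]'
python3 snap.py u3
python3 - <<'E'
from fit import *
v=load("u3")
for k,p0 in(("c",(652,203,0,.05)),("d",(650,67,0,.55))):
    p,f=fit(k,[v],p0,capped=False);print(k,show(p),round(f,3))
im=viewer.read_camera("side");cv2.imwrite("pics/mix2.png",np.hstack([v[0],cv2.resize(im[110:270,230:370],(288,384))]))
E
```

```text
time: 32.25
tool_pos: [0.4895, -0.0836, 0.2912]
tool_rot: [3.135, -0.009, 0.178]
contact_force: [0.1, -0.1, 0.0]
opening: 0.0436
time: 32.58
tool_pos: [0.4973, -0.0832, 0.3854]
tool_rot: [3.14, 0.002, 0.178]
contact_force: [1.9, -0.2, -0.2]
opening: 0.0457
time: 33.0
tool_pos: [0.5814, 0.0957, 0.3904]
tool_rot: [3.135, -0.009, 0.09]
contact_force: [-0.3, 0.2, -0.6]
opening: 0.0596
time: 33.08
tool_pos: [0.5815, 0.1014, 0.3899]
tool_rot: [3.137, -0.008, 0.095]
contact_force: [0.1, -0.2, -1.0]
opening: 0.0596
33.0833 [0.5815 0.1014 0.3899] [179.7426  -0.4732   5.4517]
c org [652.  201.9   0. ] yaw 2.9 plug [664.  202.5  93. ] 0.013
d org [652.4  66.8   0. ] yaw 29.2 plug [662.8  72.7  93. ] 0.188
```

View pics/mix2.png

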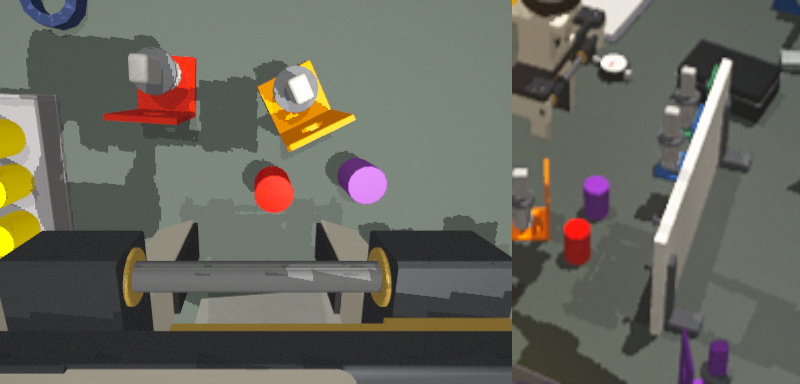

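Blue and green hang upright on the board in the side crop. Orange's plug is at (299,90) in the wrist view and red's at (142,69). I'll pick orange next.

```bash
sed -i 's/(8,22)/(8,25)/' fit.py
python3 - <<'E'
from fit import *
v=load("u3");print(atz(ray("wrist",(299,90),v[1]),.093),atz(ray("wrist",(142,69),v[1]),.093))
p,f=fit("d",[v,load("u2")],(650,67,0,.55),capped=False);print(show(p),round(f,3))
E
python3 -m creep '[[[27,-9,0,0,0,6.3],[27,-9,0,0,0,6.3],[25,-9,0,0,0,6.3],[0,0,0,0,0,6],[0,0,0,0,0,0]]]'
python3 - <<'E'
from h import *
print(go([.6615,.073,.236],np.radians(30.5)))
E
```

```text
[0.6592 0.0739 0.093 ] [0.6631 0.1977 0.093 ]
org [650.4  66.5   0. ] yaw 31.6 plug [660.6  72.8  93. ] 0.078
time: 33.6
tool_pos: [0.6614, 0.0627, 0.3884]
tool_rot: [3.133, -0.001, 0.543]
contact_force: [-0.2, -0.3, -1.6]
opening: 0.0598
[   0.1401   10.3332 -152.3665    0.3689    0.2866   -0.6356]
```

```bash
python3 -m creep '[[[0,9,-36,0,0,0],[0,0,-36,0,0,0],[0,0,-30,0,0,0],[0,0,0,0,0,0]]]'
python3 - <<'E'
from h import *
print(go([.6603,.0732,.236],np.radians(31.5)))
E
```

```text
time: 33.93
tool_pos: [0.6599, 0.0653, 0.2861]
tool_rot: [3.129, -0.005, 0.523]
contact_force: [-1.4, 0.6, -0.8]
opening: 0.0598
[  0.3728   7.9262 -50.1235   0.4611   0.6195   1.5273]
```

```bash
python3 -m creep '[[[0,9,-8,0.4,0.6,1.5],[0,0,-18,0,0,0],[0,0,-16,0,0,0],[0,0,-2,0,0,0]]]'
python3 - <<'E'
from h import *
print(go([.6603,.0732,.236],np.radians(31.5)))
E
```

```text
time: 34.27
tool_pos: [0.6601, 0.0731, 0.2462]
tool_rot: [3.14, -0.003, 0.544]
contact_force: [-0.3, 0.1, 0.8]
opening: 0.0593
[  0.221    0.0638 -10.2075  -0.014    0.214    0.3298]
```

```bash
python3 -m creep '[[[0,0,-9,0,0,0.3],[0,0,-4,0,0,0],[0,0,-3,0,0,0],[0,0,-3,0,0,0],[0,0,-3,0,0,0]]]' 1 40
python3 -m creep '[[[0,0,-2,0,0,0],[0,0,-1,0,0,0],[0,0,0,0,0,0]]]'
python3 snap.py da
python3 - <<'E'
from tg import *
print(robot.observe()["tool_rot"])
grab("d","da")
print(target("d",3,25,90))
E
```

```text
time: 34.68
tool_pos: [0.6615, 0.0738, 0.2301]
tool_rot: [3.137, -0.011, 0.549]
contact_force: [-8.0, 3.3, 24.6]
opening: 0.0313
time: 34.93
tool_pos: [0.662, 0.0749, 0.2311]
tool_rot: [3.135, -0.017, 0.549]
contact_force: [0.4, -0.2, -4.0]
opening: 0.016
34.9333 [0.662  0.0749 0.2311] [179.6494  -0.9458  31.4604]
[ 3.1357 -0.0162  0.5491]
px ((np.int64(210), np.float64(188.0)), (np.int64(305), np.float64(188.0)))
front [676.7929  82.3226   6.    ] len 60.32948711421487 yaw 31.36301534334515
tool yaw 31.462249811857358 org [0.6512 0.0667 0.006 ] grasp [0.016  0.0005 0.0719]
[-168.7  -56.    90.    -0.     0.   -21.3]
```

```bash
python3 -m creep '[[[0,0,33,0,0,0],[0,0,33,0,0,0],[0,0,26,0,0,0],[0,0,0,0,0,0]]]' 1 40
python3 -m creep '[[[-25,-10,0,0,0,-5],[-28,-10,0,0,0,-5],[-28,-10,0,0,0,-5],[-28,-10,0,0,0,-5],[-24,-10,0,0,0,0]]]'
python3 -m creep '[[[0,0,0,0,0,0],[0,0,0,0,0,0]]]'
python3 - <<'E'
from tg import *
print(target("d",3,25,80))
E
```

```text
time: 35.32
tool_pos: [0.6601, 0.0746, 0.3198]
tool_rot: [-3.141, -0.005, 0.548]
contact_force: [1.5, -0.5, -2.1]
opening: 0.0157
time: 35.73
tool_pos: [0.524, 0.0246, 0.3126]
tool_rot: [-3.14, -0.003, 0.184]
contact_force: [0.8, 1.0, -3.0]
opening: 0.0157
time: 35.9
tool_pos: [0.5186, 0.0233, 0.3095]
tool_rot: [-3.138, 0.007, 0.182]
contact_force: [0.4, 0.1, -4.3]
opening: 0.0156
[-25.3  -4.3   1.3  -0.3  -1.4  -0.2]
```

```bash
python3 -m creep '[[[-12,-3,3,-0.3,-1.4,-0.2],[-10,-1,0,0,0,0],[0,0,0,0,0,0],[0,0,0,0,0,0]]]'
python3 - <<'E'
from tg import *
print(target("d",3,25,80),target("d",3,2.5,80))
E
```

```text
time: 36.23
tool_pos: [0.4971, 0.0193, 0.3092]
tool_rot: [3.136, -0.014, 0.179]
contact_force: [0.6, 0.3, -4.0]
opening: 0.0158
[-3.8 -0.3  1.7 -0.  -0.1 -0.1] [-26.   -4.3   1.7  -0.   -0.1  -0.1]
```

```bash
python3 -m creep '[[[-8,-1,1,0,0,0],[-8,-1,0,0,0,0],[-6,-1,0,0,0,0],[0,0,0,0,0,0]]]'
python3 - <<'E'
from tg import *
print(target("d",3,2.5,80))
E
python3 -m creep '[[[-4,-1,0,0,0,0],[0,0,0,0,0,0]]]';python3 -m creep '[[[-2,0,0,0,0,0],[0,0,0,0,0,0]]]';python3 -m creep '[[[-2,0,0,0,0,0],[0,0,0,0,0,0]]]'
```

```text
time: 36.57
tool_pos: [0.4751, 0.0165, 0.3089]
tool_rot: [3.137, -0.013, 0.181]
contact_force: [-0.8, 0.2, -3.7]
opening: 0.0157
[-4.  -1.5  1.9 -0.  -0.2 -0.2]
time: 36.73
tool_pos: [0.471, 0.0153, 0.3093]
tool_rot: [3.136, -0.015, 0.181]
contact_force: [0.0, -0.2, -3.9]
opening: 0.0161
time: 36.9
tool_pos: [0.47, 0.0151, 0.31]
tool_rot: [3.135, -0.02, 0.18]
contact_force: [-0.8, -1.0, -4.5]
opening: 0.0156
time: 37.07
tool_pos: [0.4692, 0.015, 0.3106]
tool_rot: [3.134, -0.025, 0.18]
contact_force: [-0.2, -0.1, -3.9]
opening: 0.0159
```

```bash
python3 -m creep '[[[2,0,0,0.1,0.7,0],[0,0,-8,0,0,0],[0,0,-6,0,0,0],[0,0,0,0,0,0]]]'
python3 - <<'E'
from tg import *
print(target("d",3,2.5,61))
E
python3 -m creep '[[[0,0,-3,0,0,0],[0,0,-2,0,0,0],[0,0,0,0,0,0]]]'; python3 -m creep '[[[0,0,-2,0,0,0],[0,0,0,0,0,0]]]'
```

```text
time: 37.4
tool_pos: [0.4712, 0.015, 0.2954]
tool_rot: [3.138, -0.011, 0.18]
contact_force: [2.4, -0.9, -3.4]
opening: 0.0158
[-0.1 -0.1 -3.6 -0.1 -0.3 -0.1]
time: 37.65
tool_pos: [0.4714, 0.0151, 0.2909]
tool_rot: [3.138, -0.011, 0.18]
contact_force: [-0.7, 0.5, 2.2]
opening: 0.0159
time: 37.82
tool_pos: [0.4713, 0.0151, 0.291]
tool_rot: [3.138, -0.012, 0.18]
contact_force: [-1.1, -0.6, -3.5]
opening: 0.0157
```

```bash
python3 -m creep '[[[0,0,0,0,0,0],[0,0,0,0,0,0],[0,0,0,0,0,0],[0,0,0,0,0,0],[0,0,0,0,0,0]]]' 0 40
python3 -m creep '[[[0,0,20,0,0,0],[0,0,30,0,0,0],[0,0,35,0,0,0],[15,10,10,0,0,0]]]'
python3 -m creep '[[[20,36,0,0,0,-3],[20,36,0,0,0,-3],[20,36,0,0,0,-2],[20,36,0,0,0,0],[10,10,0,0,0,0]]]' -0.3
python3 -m creep '[[[0,0,0,0,0,0]]]'
python3 snap.py u4
python3 - <<'E'
from fit import *
v=load("u4")
p,f=fit("c",[v],(652,203,0,.05),capped=False);print(show(p),round(f,3))
p,f=fit("c",[v,load("u3")],(652,203,0,.05),capped=False);print(show(p),round(f,3))
print(go(np.array([664,202.5,236])/1000,np.radians(3)))
E
```

```text
time: 38.23
tool_pos: [0.4712, 0.0151, 0.2915]
tool_rot: [3.137, -0.013, 0.18]
contact_force: [0.7, -0.4, 0.4]
opening: 0.0435
time: 38.57
tool_pos: [0.4836, 0.0245, 0.3861]
tool_rot: [3.14, -0.0, 0.179]
contact_force: [1.8, -0.4, 0.4]
opening: 0.0457
time: 38.98
tool_pos: [0.5768, 0.1827, 0.3914]
tool_rot: [3.139, -0.011, 0.025]
contact_force: [-1.0, -0.9, -0.7]
opening: 0.0595
time: 39.07
tool_pos: [0.5779, 0.1853, 0.3906]
tool_rot: [3.14, -0.011, 0.028]
contact_force: [-1.4, 0.3, -0.4]
opening: 0.0597
39.0667 [0.5779 0.1853 0.3906] [179.8979  -0.6551   1.604 ]
org [652.1 201.3   0. ] yaw 1.9 plug [664.1 201.7  93. ] 0.017
org [652.  201.5   0. ] yaw 2.0 plug [664.  201.9  93. ] 0.017
[  86.8379   17.9863 -154.4227    0.0871    0.5881    1.4057]
```

```bash
python3 -m creep '[[[30,7,0,0,0.5,0.6],[30,6,0,0,0,0],[25,6,0,0,0,0],[0,0,-30,0,0,0],[0,0,0,0,0,0]]]'
python3 - <<'E'
from h import *
print(go([.664,.2018,.236],np.radians(2.2)))
E
```

```text
time: 39.53
tool_pos: [0.6614, 0.1988, 0.358]
tool_rot: [3.137, 0.008, 0.037]
contact_force: [-0.8, -0.5, -2.4]
opening: 0.0598
[   2.5544    2.9816 -122.0097    0.2911   -0.4617    0.0888]
```

```bash
python3 -m creep '[[[3,3,-34,0.3,-0.4,0],[0,0,-34,0,0,0],[0,0,-4,0,0,0],[0,0,0,0,0,0]]]'
python3 - <<'E'
from h import *
print(go([.664,.2018,.236],np.radians(2.2)))
E
```

```text
time: 39.87
tool_pos: [0.6632, 0.1968, 0.2889]
tool_rot: [3.141, -0.001, 0.033]
contact_force: [-0.1, 0.1, 0.4]
opening: 0.0597
[  0.8386   5.0199 -52.9296   0.0174   0.0392   0.3376]
```

```bash
python3 -m creep '[[[1,6,-10,0,0,0.3],[0,1,-18,0,0,0],[0,0,-16,0,0,0],[0,0,-2,0,0,0]]]'
python3 - <<'E'
from h import *
print(go([.664,.2018,.236],np.radians(2.2)))
E
python3 -m creep '[[[0,0,-9,0,0,0],[0,0,-4,0,0,0],[0,0,-3,0,0,0],[0,0,-3,0,0,0],[0,0,-3,0,0,0]]]' 1 40
python3 -m creep '[[[0,0,-2,0,0,0],[0,0,-1,0,0,0],[0,0,0,0,0,0]]]'
python3 snap.py ca
python3 - <<'E'
from tg import *
grab("c","ca")
print(target("c",4,25,90))
E
```

```text
time: 40.2
tool_pos: [0.6651, 0.2033, 0.2509]
tool_rot: [-3.14, -0.012, 0.037]
contact_force: [-0.5, 0.8, -0.5]
opening: 0.0594
[ -1.0802  -1.5349 -14.8756  -0.0953   0.6665   0.0797]
time: 40.62
tool_pos: [0.6664, 0.2041, 0.2342]
tool_rot: [-3.139, -0.021, 0.038]
contact_force: [-0.8, 0.5, -0.2]
opening: 0.0307
time: 40.87
tool_pos: [0.6667, 0.2037, 0.2312]
tool_rot: [-3.14, -0.022, 0.038]
contact_force: [-0.6, -1.2, -1.7]
opening: 0.0159
40.8667 [0.6667 0.2037 0.2312] [-179.8962   -1.2714    2.1656]
px ((np.int64(210), np.float64(190.0)), (np.int64(304), np.float64(190.0)))
front [682.8679 204.6156   6.    ] len 59.849086583451765 yaw 2.2082354323766658
tool yaw 2.1696083353610005 org [0.6529 0.2035 0.006 ] grasp [0.0173 0.     0.0723]
[-190.5  -88.    90.    -0.     0.     8. ]
```

```bash
python3 -m creep '[[[0,0,33,0,0,0],[0,0,33,0,0,0],[0,0,26,0,0,0],[0,0,0,0,0,0]]]' 1 40
python3 -m creep '[[[-28,-15,0,0,0,4],[-30,-15,0,0,0,4],[-30,-15,0,0,0,0],[-30,-15,0,0,0,0],[-30,-13,0,0,0,0]]]'
python3 -m creep '[[[-10,-5,0,0,0,0],[0,0,0,0,0,0]]]'
python3 - <<'E'
from tg import *
print(target("c",4,25,80))
E
```

```text
time: 41.25
tool_pos: [0.6647, 0.2036, 0.3198]
tool_rot: [-3.141, -0.008, 0.038]
contact_force: [2.1, -0.2, -3.3]
opening: 0.0158
time: 41.67
tool_pos: [0.5133, 0.1305, 0.3098]
tool_rot: [-3.138, -0.005, 0.186]
contact_force: [0.5, 0.0, -4.8]
opening: 0.0155
time: 41.83
tool_pos: [0.4959, 0.1235, 0.3059]
tool_rot: [-3.137, 0.007, 0.185]
contact_force: [1.5, -0.1, -5.4]
opening: 0.0158
[-19.7  -7.8   5.3   0.2  -1.7  -0.4]
```

```bash
python3 -m creep '[[[-12,-6,6,0.2,-1.7,-0.4],[-5,-1,1,0,0,0],[0,0,0,0,0,0],[0,0,0,0,0,0]]]'
python3 - <<'E'
from tg import *
print(target("c",4,25,80),target("c",4,2.5,80))
E
```

```text
time: 42.17
tool_pos: [0.4781, 0.1167, 0.3093]
tool_rot: [-3.138, -0.018, 0.178]
contact_force: [0.1, 0.1, -5.1]
opening: 0.0158
[-1.9 -1.   1.9 -0.1 -0.3  0. ] [-24.   -4.9   1.9  -0.1  -0.3   0. ]
```

```bash
python3 -m creep '[[[-8,-2,1,0,0,0],[-8,-1,0,0,0,0],[-6,-1,0,0,0,0],[0,0,0,0,0,0]]]'
python3 - <<'E'
from tg import *
print(target("c",4,2.5,80))
E
python3 -m creep '[[[-2,-1,0,0,0,0],[0,0,0,0,0,0]]]';python3 -m creep '[[[-2,0,0,0,0,0],[0,0,0,0,0,0]]]';python3 -m creep '[[[-2,0,0,0,0,0],[0,0,0,0,0,0]]]'
```

```text
time: 42.5
tool_pos: [0.4558, 0.1133, 0.3088]
tool_rot: [-3.137, -0.016, 0.179]
contact_force: [0.5, -0.1, -4.5]
opening: 0.0156
[-1.8 -1.5  2.4 -0.1 -0.4 -0. ]
time: 42.67
tool_pos: [0.4538, 0.1124, 0.3091]
tool_rot: [-3.137, -0.017, 0.179]
contact_force: [0.0, 0.4, -4.3]
opening: 0.0155
time: 42.83
tool_pos: [0.4531, 0.1123, 0.3097]
tool_rot: [-3.138, -0.023, 0.179]
contact_force: [-0.5, -0.5, -4.1]
opening: 0.0158
time: 43.0
tool_pos: [0.4522, 0.1123, 0.3102]
tool_rot: [-3.139, -0.027, 0.178]
contact_force: [-0.7, -0.4, -4.5]
opening: 0.0155
```

Touching the face as before. Backing off and sliding down.

```bash
python3 -m creep '[[[2,0,0,0,0.6,0],[0,0,-8,0,0,0],[0,0,-6,0,0,0],[0,0,0,0,0,0]]]'
python3 - <<'E'
from tg import *
print(target("c",4,2.5,61))
E
python3 -m creep '[[[0,0,-3,0,0,0],[0,0,-2,0,0,0],[0,0,0,0,0,0]]]'; python3 -m creep '[[[0,0,-2,0,0,0],[0,0,0,0,0,0]]]'
```

```text
time: 43.33
tool_pos: [0.4542, 0.1123, 0.2951]
tool_rot: [-3.136, -0.015, 0.178]
contact_force: [3.2, 0.1, -5.8]
opening: 0.0155
[-0.1 -0.5 -2.9 -0.1 -0.4 -0. ]
time: 43.58
tool_pos: [0.4545, 0.1124, 0.2915]
tool_rot: [-3.137, -0.016, 0.179]
contact_force: [-0.4, -0.2, -0.5]
opening: 0.0158
time: 43.75
tool_pos: [0.4544, 0.1124, 0.2914]
tool_rot: [-3.137, -0.017, 0.179]
contact_force: [-1.4, 1.0, -2.1]
opening: 0.0158
```

```bash
python3 -m creep '[[[0,0,0,0,0,0],[0,0,0,0,0,0],[0,0,0,0,0,0],[0,0,0,0,0,0],[0,0,0,0,0,0]]]' 0 40
python3 -m creep '[[[0,0,20,0,0,0],[0,0,30,0,0,0],[0,0,35,0,0,0],[0,0,30,0,0,0],[-15,-20,20,0,0,0]]]'
python3 -m creep '[[[-20,-36,0,0,0,-3],[-20,-36,0,0,0,-3],[-20,-36,0,0,0,-3],[0,-25,0,0,0,0],[0,0,0,0,0,0]]]'
python3 snap.py f1
python3 - <<'E'
from tg import *
v=load("f1");s=load("side")
cv2.imwrite("pics/fin.png",np.hstack([v[0],cv2.resize(s[0][110:270,230:370],(288,384),interpolation=2)]))
for i,k in enumerate("badc"):
    X=w(BP,(.038,(-.15,-.05,.05,.15)[i],0))*1000;p,f=fit(k,[v],(X[0],X[1],61,BP[2]),capped=False);print(k,"want",X.round(1),show(p),round(f,3))
E
```

```text
time: 44.17
tool_pos: [0.4544, 0.1124, 0.2915]
tool_rot: [-3.137, -0.018, 0.179]
contact_force: [0.1, 0.5, 0.6]
opening: 0.0436
time: 44.58
tool_pos: [0.4385, 0.0934, 0.4258]
tool_rot: [-3.135, -0.005, 0.18]
contact_force: [-1.0, -1.2, 0.3]
opening: 0.0456
time: 45.0
tool_pos: [0.3745, -0.044, 0.4317]
tool_rot: [-3.139, -0.018, 0.021]
contact_force: [0.4, 0.5, 0.2]
opening: 0.0458
45.0 [ 0.3745 -0.044   0.4317] [-179.8585   -1.0149    1.1844]
b want [ 491.1 -186.1    0. ] org [ 493.  -185.9   61. ] yaw 9.0 plug [ 504.9 -184.   154. ] 0.034
a want [473.4 -87.7   0. ] org [475.1 -87.4  61. ] yaw 9.2 plug [486.9 -85.5 154. ] 0.066
d want [455.6  10.7   0. ] org [456.7  12.2  61. ] yaw 11.0 plug [468.5  14.5 154. ] 0.04
c want [437.9 109.2   0. ] org [439.  111.6  61. ] yaw 11.4 plug [450.7 114.  154. ] 0.025
```

View pics/fin.png

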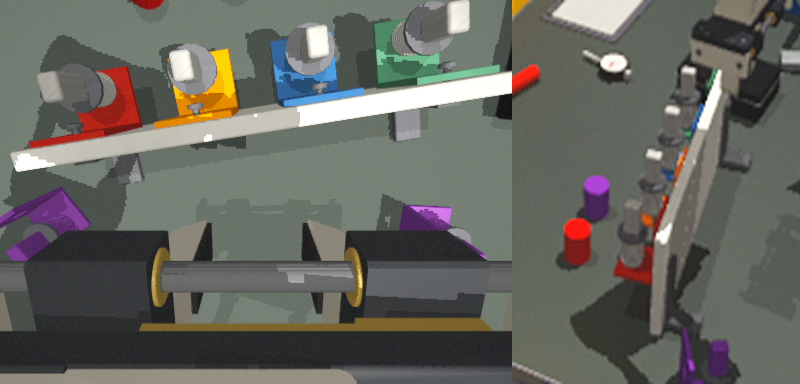

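All four hangers are flush on the board, each with its screw head in front of the plate (at (72,128), (193,105), (318,88) and (447,65)). A numeric check of the bin, then hand-in.

Run:
```python
from fit import *
for n in("top","side"):
    im=viewer.read_camera(n);m=mask(im,"y");c,l,s,ce=cv2.connectedComponentsWithStats(cv2.erode(m,np.ones((3,3))))
    for i in range(1,c):
        if 10<s[i,4]<2000: print(n,ce[i].round(0),s[i,4],atz(ray(n,ce[i]),.04).round(3))
print(robot.observe()["time"])
```

```text
top [ 56. 102.] 1485 [0.857 0.721 0.04 ]
top [165. 184.] 104 [0.582 0.368 0.04 ]
top [166. 199.] 105 [0.534 0.363 0.04 ]
top [167. 224.] 260 [0.456 0.36  0.04 ]
side [330.  82.] 11 [ 0.715 -0.81   0.04 ]
side [199. 264.] 109 [0.588 0.365 0.04 ]
side [215. 272.] 161 [0.533 0.368 0.04 ]
side [242. 280.] 390 [0.458 0.357 0.04 ]
side [200. 274.] 44 [0.563 0.393 0.04 ]
side [ 23. 328.] 1576 [0.831 0.731 0.04 ]
45.2
```

```bash
python3 -c "
from cell import robot
print(robot.hand_in())"
```

```text
the job is handed in; nothing more can be done
None
```

All four gauges wore yellow caps. I put all four caps in the grey bin first, then hung green on screw 1, blue on screw 2, orange on screw 3 and red on screw 4. I handed in at about 45 s of the 210 s allowed.

**Hangers:** Each one touched the board face near the position I had calculated, then slid down and stopped within about 1 mm of the locked height. After release they stood upright in the last wrist and side views, each with its screw head in front of the plate. Their fitted positions were within about 3 mm and 1.3° of the targets, with the height held at 61 mm in that fit.

**Caps:** The last top and side views show all the yellow inside the bin. The third and fourth caps merge into one patch of about twice a single cap's area, so I did not see them separately.

**Disagreements and small faults:**
- **Orange hanger:** it was pushed about 1 cm and turned about 15° while I took its cap off. I measured it again before gripping it.
- **Flange contact:** the fingertips touched the flange at 20–25 N on three of the hanger grasps.
- **Board position:** the face came out about 2 mm different from my estimate on three hangers. Contact with the face settled it.
- **Bystanders and look-alikes:** I never touched them on purpose. I only checked those visible in the pictures by eye and did not measure them.

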